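# Put the stacked weight set back on its seats

## Robot

A 6-joint arm with a two-finger parallel gripper is mounted at the origin on the work surface; the furniture and walls round the work are solid. World frame = base frame: x ahead of the robot, y to its left, z up, the work surface at z = 0. Lengths are in m, angles in rad, forces in N, time in s.
With the tool pointing down it reaches from about 0.35 to 0.775 m from the base axis. Payload 5.5 kg.
Tool frame: the origin (TCP) lies at the very end of the fingers, on their centre line; the grasp point (between the pads) lies 19 mm behind it; x points along the fingers, y is the direction in which the jaws open and shut, and the axes are right-handed (so a half turn about x gives the same grasp; the last joint's range is limited). The gripper opens to 85 mm and grips with 20 to 120 N. Pads are 22 mm wide; open, the fingers measure 114 mm over their backs; the gripper's body (76 mm by 85 mm) begins 54 mm behind the grasp point. The pads swing forward as they close: fully open they stand 13 mm farther back than shut.
Start: joints at [0.97, 0.313, 0.046, 1.304, 0, 1.431], TCP at [0.256, 0.515, 0.231] pointing down, gripper open.
Joint ranges: [-2.76, 2.76], [-0.86, 1.69], [-1.03, 1.26], [-2.2, 2.34], [-1.47, 1.5], [-3.14, 3.14]. Speed limits (rad/s): [2.57, 2.57, 3.14, 3.14, 3.14, 3.14].

## Interface

Orientations are given as a unit quaternion [w, x, y, z].
In Python, from workcell import env gives the robot as it stands.
- The arm moves only by the tool drive_tool, never from a script. Its argument "plan" is a list that holds one entry, the list of rows, each a list of 7 numbers: the shift along the tool's x, y, z in cm, then the turn, a rotation vector about the tool's x, y, z in degrees, then the opening, from 0 (shut) to 1 (fully open). In form: [[[tx, ty, tz, wx, wy, wz, fingers], ...]]. A call has exactly 5 rows; each row shifts and turns the commanded pose from where the row before left it, along the tool's axes as they then stand; what a row does not reach is not made up. A row lasts 1/12 s, in which the tool goes at most 41.7 mm and 7.16 degrees, less where a joint would pass 70% of its speed; a pose out of reach is approached as far as the arm can. A call with a gripper value outside its range is refused whole. The fingers move at their own pace and stop on an object; "squeeze" is the grip in N (left out, the last holds). Time passes only in rows, so rows that do not move let the fingers close, or fill a call up. It gives the time, the measured TCP pose, the force and the opening at its end, in the units of the state.
- env.get_state(): the state, without advancing time (a new reading comes with each control period).
- env.read_camera(name): name is "scene" or "top"; returns the picture (400x640x3 uint8, red, green, blue); there is no depth.
- env.camera_model(name): a dict with "camera_matrix" (3x3 intrinsics, pixels), "camera_from_world" (4x4, takes a point from world to camera coordinates). Camera axes: x right, y down, z forward; pixel columns grow to the right and rows downward; lengths in m; the calibration is good to about 2 mm. A picture is of the moment at which its call begins. camera_model takes no time and is no camera call.
- env.hand_in(): hands the job in, once; it reports no verdict.
The state is a dict: "clock": time; "joint_pos": joint angles; "qvel": joint speeds; "tau": joint torques, N m; "tcp_pos": TCP position; "orientation": TCP orientation; "wrist_force": force on the tool from outside, world axes, zero at the start; "ft_torque": the same for the moment, N m; "finger_gap": finger opening in m.
Only numpy, scipy, OpenCV 4.12 (cv2) and the standard library are available. Lean on these libraries where they do the work, as an engineer would, in place of code of your own. Each camera call takes 0.05 s, during which the arm holds its last target.

## Task

The balance check is done: take the stack of four calibration weights apart from the top down, one weight at a time, and set each flat in the well of its own seat - the slimmest weight in the smallest well, and so on up to the large disc in the largest well. Set each weight down without letting it drop, and leave the two vials that stand among the seats upright and where they are.

Things in the scene. Friction and masses are not known exactly. Their poses are not given: they have to be found in the camera images.
- weight_knob: the slim grey metal calibration weight with a knob on top, 22 mm in diameter and 44 mm high, about 100 g; it stands on top of the stack at the start. Origin: centre of its underside, z up along its axis. It may be gripped anywhere on its body as a plain 22 mm cylinder
- weight_small: the small plain steel disc weight, 36 mm in diameter and 22 mm thick with a straight side (2.5 mm bevel at the top), about 140 g; at the start it lies under the knobbed weight, roughly centred on the medium disc. Origin: centre of its underside, z up along its axis
- weight_medium: the medium plain steel disc weight, 51 mm in diameter and 22 mm thick with a straight side (2.5 mm bevel at the top), about 260 g; at the start it lies under the small disc, roughly centred on the large disc. Origin: centre of its underside, z up along its axis
- weight_large: the large plain steel disc weight, 66 mm in diameter and 22 mm thick with a straight side (2.5 mm bevel at the top), about 420 g; at the start it lies at the bottom of the stack, on the bench. Origin: centre of its underside, z up along its axis
- seat_knob: the seat of the slim knobbed weight: a fixed square brown wooden block 47 mm wide and 10 mm high, with one round flat-floored well 35 mm in diameter and 5 mm deep in its middle (smallest of the four wells; the weight is 22 mm). Origin: centre of the underside, so the well's floor is 5 mm above it and the block's top 10 mm above it; x and y along the block's edges
- seat_small: the seat of the small disc: a fixed square brown wooden block 62 mm wide and 10 mm high, with one round flat-floored well 50 mm in diameter and 5 mm deep in its middle (third largest of the four wells; the weight is 36 mm). Origin: centre of the underside, so the well's floor is 5 mm above it and the block's top 10 mm above it; x and y along the block's edges
- seat_medium: the seat of the medium disc: a fixed square brown wooden block 77 mm wide and 10 mm high, with one round flat-floored well 65 mm in diameter and 5 mm deep in its middle (second largest of the four wells; the weight is 51 mm). Origin: centre of the underside, so the well's floor is 5 mm above it and the block's top 10 mm above it; x and y along the block's edges
- seat_large: the seat of the large disc: a fixed square brown wooden block 92 mm wide and 10 mm high, with one round flat-floored well 80 mm in diameter and 5 mm deep in its middle (largest of the four wells; the weight is 66 mm). Origin: centre of the underside, so the well's floor is 5 mm above it and the block's top 10 mm above it; x and y along the block's edges
- vial_a: bystander: an upright clear vial with a black cap, 18 mm in diameter and 44 mm high, standing on the bench among the seats. Origin: centre of its underside
- vial_b: bystander: an upright tan-filled vial with a black cap, 18 mm in diameter and 44 mm high, standing on the bench among the seats. Origin: centre of its underside
There are look-alikes about, which are no part of the job. Leave any blue or brown look-alike of the weight_medium alone.

How it is judged:
On the way, in this order (a step that is already met when the one before it is completed fails the run):
1. the slim knobbed weight lies flat in the well of its own seat (horizontal distance between weight_knob and seat_knob below 0.01 m and z of weight_knob in the frame of seat_knob between 0.002 and 0.0075 m and angle between weight_knob's own z axis and vertical below 0.06 rad), for 0.2 s.
2. the small disc lies flat in the well of its own seat (horizontal distance between weight_small and seat_small below 0.01 m and z of weight_small in the frame of seat_small between 0.002 and 0.0075 m and angle between weight_small's own z axis and vertical below 0.06 rad), for 0.2 s.
3. the medium disc lies flat in the well of its own seat (horizontal distance between weight_medium and seat_medium below 0.01 m and z of weight_medium in the frame of seat_medium between 0.002 and 0.0075 m and angle between weight_medium's own z axis and vertical below 0.06 rad), for 0.2 s.
4. the large disc lies flat in the well of its own seat (horizontal distance between weight_large and seat_large below 0.01 m and z of weight_large in the frame of seat_large between 0.002 and 0.0075 m and angle between weight_large's own z axis and vertical below 0.06 rad), for 0.2 s.
At the end, for the whole second after the job is handed in: Each of the four weights lies flat and at rest in the well of its own seat: its axis within 10 mm of the well's centre, its underside 2 to 7.5 mm above the seat's underside (the well floor is at 5 mm), tilted less than 0.06 rad (all of step 1 and all of step 2 and all of step 3 and all of step 4 and linear speed of each of weight_knob, weight_small, weight_medium, weight_large below 0.02 m/s and angular speed of each of weight_knob, weight_small, weight_medium, weight_large below 0.3 rad/s); the robot touches nothing.
It fails at once if a weight is dropped (moves faster than 0.6 m/s while the fingers do not hold it) ((linear speed of weight_knob above 0.6 m/s and contact force between the fingers and weight_knob below 0.05 N) or (linear speed of weight_small above 0.6 m/s and contact force between the fingers and weight_small below 0.05 N) or (linear speed of weight_medium above 0.6 m/s and contact force between the fingers and weight_medium below 0.05 N) or (linear speed of weight_large above 0.6 m/s and contact force between the fingers and weight_large below 0.05 N)).
It fails at once if vial_a is pushed more than 20 mm away or tipped (distance of vial_a from where it was at the start of the episode above 0.02 m or angle between vial_a's own z axis and vertical above 0.3 rad).
It fails at once if vial_b is pushed more than 20 mm away or tipped (distance of vial_b from where it was at the start of the episode above 0.02 m or angle between vial_b's own z axis and vertical above 0.3 rad).
It also fails if it takes over 128 s, if anything falls off the work surface, if the arm or the gripper's body presses on something with over 40 N, if the wrist force passes 120 N, or if a joint passes its speed limit or range.

## Working session

There is one attempt and no reset: what is moved stays moved. The work goes in short steps, Python scripts to look and compute and a tool call to move; the robot and the scene stay as the last step left them, time stands still between calls to the robot, and variables do not carry over. Pictures are saved under pics/ and viewed, and the job is handed in when it is done.

Besides the shell and the picture viewer there is one more tool, called as a command line: name --argument value ..., lists and objects as JSON in quotes. drive_tool: Moves the arm, as the interface text tells. Its arguments: {"type":"object","properties":{"plan":{"type":"array","items":{"type":"array","items":{"type":"array","items":{"type":"number"}}}},"squeeze":{"type":"number"}},"required":["plan"]}

```bash
mkdir -p pics; ls; python3 - <<'E'
from workcell import env
import cv2
print(env.get_state())
for n in ("scene","top"):
    m=env.camera_model(n); print(n,m)
    cv2.imwrite(f"pics/{n}0.png",env.read_camera(n)[:,:,::-1])
E
```

```text
pics
{'clock': 0.0, 'joint_pos': array([9.70375077e-01, 3.14039421e-01, 4.49381364e-02, 1.30360325e+00,
       2.25316079e-05, 1.43120131e+00]), 'qvel': array([ 0.00086115, -0.00041463,  0.00054214,  0.00037826, -0.00022911,
        0.00036604]), 'tau': array([ 2.34527233e-04, -4.80623674e+01,  2.98536462e+01,  1.91713823e-02,
       -9.43390637e-05,  8.88671281e-06]), 'tcp_pos': array([0.25539238, 0.51457614, 0.23036998]), 'orientation': array([ 0.68816774,  0.16086268,  0.68867054, -0.16211491]), 'wrist_force': array([-0.23939814,  1.1026873 ,  0.46831818]), 'ft_torque': array([-0.02974952, -0.03905832,  0.04948409]), 'finger_gap': 0.08541947733005131}
scene {'camera_matrix': array([[474.28161091,   0.        , 324.25384397],
       [  0.        , 474.28161091, 195.10850274],
       [  0.        ,   0.        ,   1.        ]]), 'camera_from_world': array([[ 0.79816629, -0.60215601,  0.01840441, -0.39885513],
       [-0.45412681, -0.6214636 , -0.63839787,  0.23539112],
       [ 0.39585278,  0.50118972, -0.76948648,  1.31283724],
       [ 0.        ,  0.        ,  0.        ,  1.        ]])}
top {'camera_matrix': array([[442.71362977,   0.        , 321.69688571],
       [  0.        , 442.71362977, 198.1485888 ],
       [  0.        ,   0.        ,   1.        ]]), 'camera_from_world': array([[ 0.02044882, -0.99970466, -0.01313146, -0.02044326],
       [-0.98962432, -0.01837085, -0.14249992,  0.44183145],
       [ 0.14221659,  0.01590916, -0.9897077 ,  1.56023656],
       [ 0.        ,  0.        ,  0.        ,  1.        ]])}
```

View pics/scene0.png

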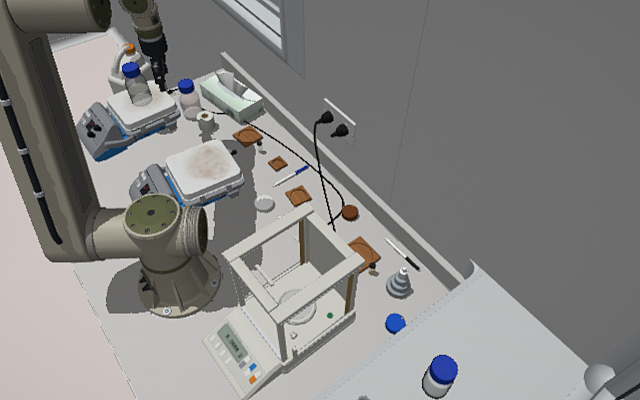

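View pics/top0.png

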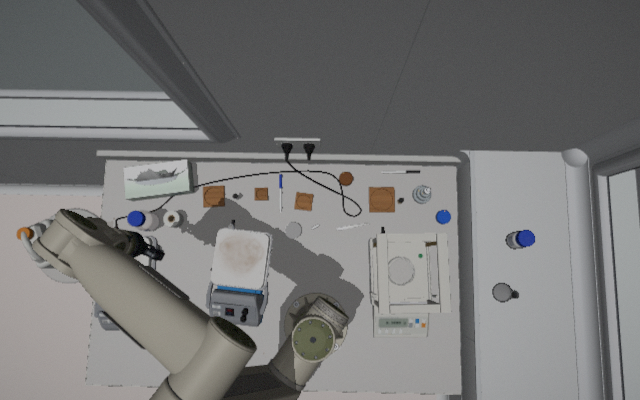

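```bash
python3 - <<'E'
import cv2
a=cv2.imread("pics/top0.png")
cv2.imwrite("pics/t1.png",cv2.resize(a[165:240,360:460],None,fx=8,fy=8,interpolation=cv2.INTER_CUBIC))
cv2.imwrite("pics/t2.png",cv2.resize(a[165:245,190:330],None,fx=5.7,fy=5.7,interpolation=cv2.INTER_CUBIC))
b=cv2.imread("pics/scene0.png")
cv2.imwrite("pics/s1.png",cv2.resize(b[225:345,330:430],None,fx=5,fy=5,interpolation=cv2.INTER_CUBIC))
cv2.imwrite("pics/s2.png",cv2.resize(b[115:225,220:370],None,fx=5,fy=5,interpolation=cv2.INTER_CUBIC))
E
```

```text
(no output)
```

View pics/t1.png

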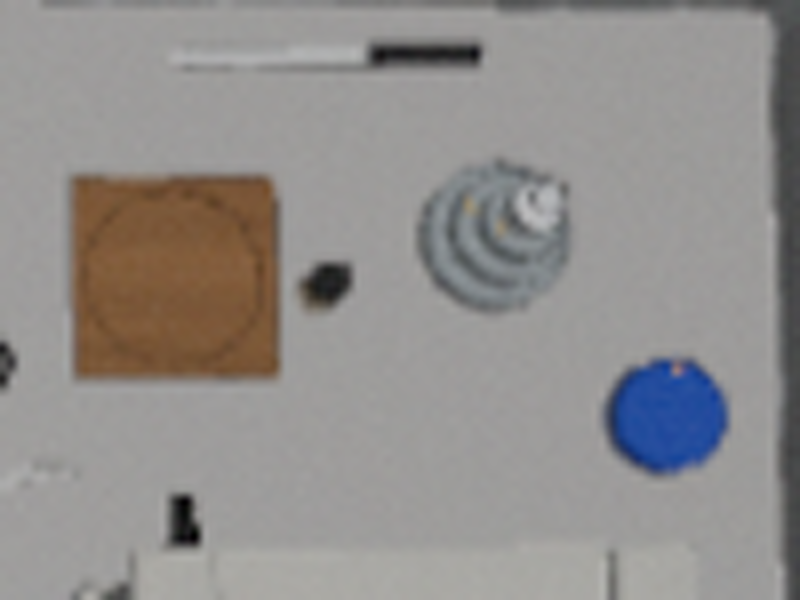

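View pics/t2.png

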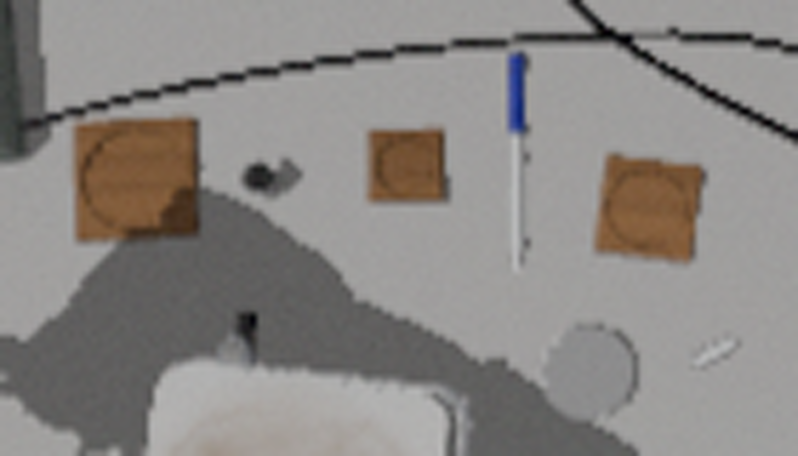

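View pics/s1.png

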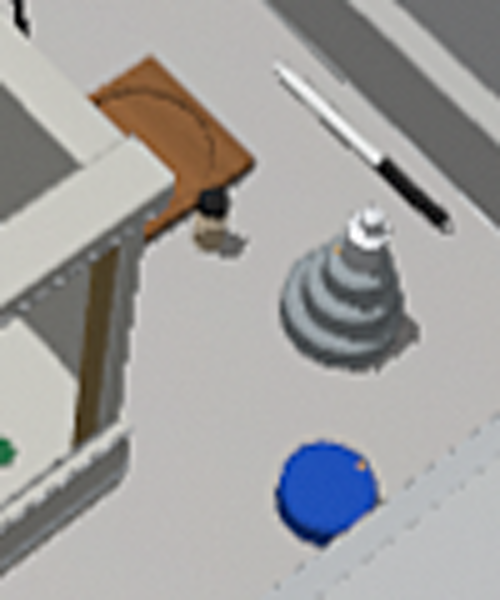

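View pics/s2.png

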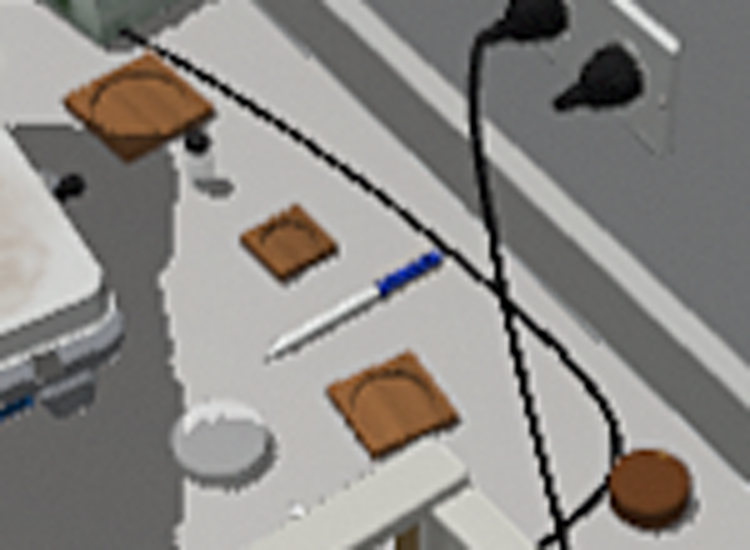

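```bash
cat > h.py <<'E'
import numpy as np, cv2
from workcell import env
def ray(n,uv):
    m=env.camera_model(n);K=m["camera_matrix"];T=m["camera_from_world"]
    d=T[:3,:3].T@(np.linalg.inv(K)@np.array([uv[0],uv[1],1.])); o=-T[:3,:3].T@T[:3,3]
    return o,d/np.linalg.norm(d)
def onz(n,uv,z):
    o,d=ray(n,uv); return (o+d*(z-o[2])/d[2])
def proj(n,p):
    m=env.camera_model(n); q=m["camera_matrix"]@(m["camera_from_world"]@np.append(p,1))[:3]; return q[:2]/q[2]
def two(u,v):
    o1,d1=ray("top",u);o2,d2=ray("scene",v)
    t=np.linalg.lstsq(np.c_[d1,-d2],o2-o1,rcond=None)[0]
    a=o1+d1*t[0];b=o2+d2*t[1]; return (a+b)/2,np.linalg.norm(a-b)
E
cat > seats.py <<'E'
from h import *
for n in("top","scene"):
    a=cv2.imread(f"pics/{n}0.png")
    h=cv2.cvtColor(a,cv2.COLOR_BGR2HSV)
    m=cv2.inRange(h,(5,90,40),(20,255,255))
    c,_=cv2.findContours(m,cv2.RETR_EXTERNAL,cv2.CHAIN_APPROX_NONE)
    for k in c:
        if cv2.contourArea(k)<80: continue
        p=np.array([onz(n,q[0],.01)[:2] for q in k])
        if p[:,0].min()<.2 or p[:,0].max()>.9: continue
        r=cv2.minAreaRect((p*1000).astype(np.float32))
        print(n,cv2.moments(k)["m10"]/cv2.moments(k)["m00"],np.round(r[0],1),np.round(r[1],1),r[2], "mean uv z.01",onz(n,[cv2.moments(k)["m10"]/cv2.moments(k)["m00"],cv2.moments(k)["m01"]/cv2.moments(k)["m00"]],.01))
E
python3 seats.py
python3 - <<'E'
from h import *
for n,(x,y) in dict(top=(422,194),scene=(399,282)).items():
    a=cv2.imread(f"pics/{n}0.png")[y-20:y+20,x-20:x+20]
    a=cv2.resize(a,None,fx=15,fy=15,interpolation=cv2.INTER_CUBIC)
    a=cv2.convertScaleAbs(a,alpha=1.3,beta=-40)
    for i in range(0,40,5):
        cv2.putText(a,str(x-20+i),(i*15,10),0,.4,(0,0,255));cv2.putText(a,str(y-20+i),(0,i*15+5),0,.4,(0,0,255))
        cv2.line(a,(i*15,0),(i*15,600),(0,0,200) if i%10==0 else (0,120,0),1); cv2.line(a,(0,i*15),(600,i*15),(0,0,200)if i%10==0 else (0,120,0),1)
    cv2.imwrite(f"pics/z_{n}.png",a)
E
```

```text
top 24.940972222222218 [ 298.3 1066.5] [42.7 54.8] 6.831615447998047 mean uv z.01 [0.30021298 1.06506601 0.01      ]
top 303.4029535864979 [433.6  55. ] [59.8 59.7] 83.8557357788086 mean uv z.01 [0.43355329 0.05495485 0.01      ]
top 261.0 [458.3 210.9] [40.7 44.8] 1.0649462938308716 mean uv z.01 [0.45828722 0.2108092  0.01      ]
top 381.4978050921861 [ 446.3 -229. ] [88.2 91. ] 1.044079303741455 mean uv z.01 [ 0.44546556 -0.22901529  0.01      ]
top 213.29442970822282 [446.4 385.4] [75.3 75.3] 6.315767288208008 mean uv z.01 [0.4463008  0.38532284 0.01      ]
top 345.4087791495199 [521.5 -97.2] [44.7 47.7] 1.0179425477981567 mean uv z.01 [ 0.52043208 -0.09687934  0.01      ]
scene 348.2700186219739 [ 345.5 -312.7] [116.3  11.3] 45.569095611572266 mean uv z.01 [ 0.34560787 -0.31206974  0.01      ]
scene 364.159783062161 [ 450.8 -232.1] [80.1 93.8] 0.6940459609031677 mean uv z.01 [ 0.46715318 -0.2346312   0.01      ]
scene 301.1824417009602 [339.3 -99.3] [151.2  11.8] 54.91427993774414 mean uv z.01 [ 0.3406343  -0.09820483  0.01      ]
scene 349.34757834757835 [522.4 -99. ] [58.8 46.5] 51.59877395629883 mean uv z.01 [ 0.52271752 -0.09775688  0.01      ]
scene 297.80337405468293 [432.9  51. ] [65.9 62.9] 84.04896545410156 mean uv z.01 [0.43276683 0.05066134 0.01      ]
scene 277.125 [457.8 207.1] [48.  51.3] 2.017484188079834 mean uv z.01 [0.45801031 0.20748298 0.01      ]
scene 247.12232415902142 [445.8 379.2] [80.  82.1] 2.4383671283721924 mean uv z.01 [0.44504118 0.37923656 0.01      ]
```

View pics/z_top.png

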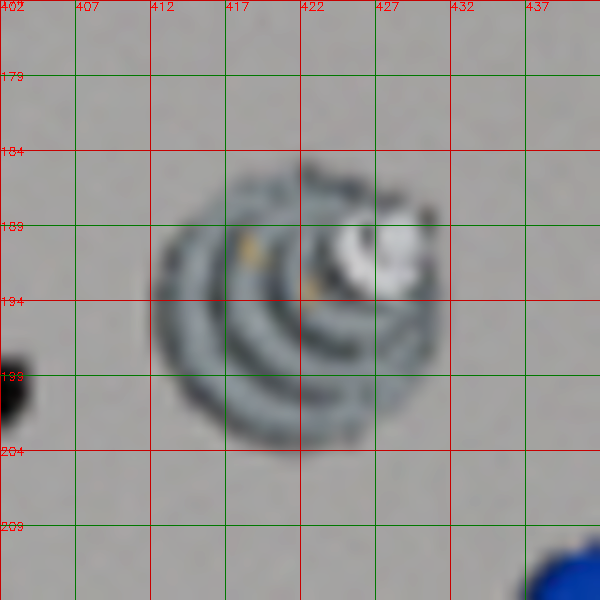

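View pics/z_scene.png

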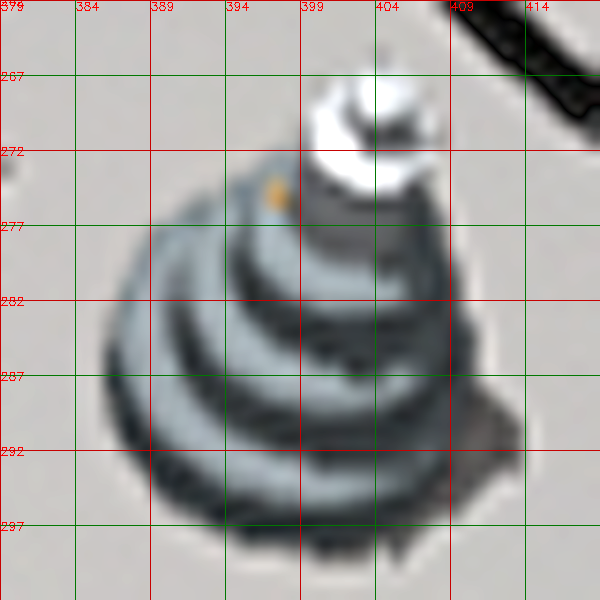

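```bash
python3 - <<'E'
from h import *
for n in("top","scene"): print(n,"cam",ray(n,(0,0))[0].round(3))
# bias: half the shift of bottom edge cast to z=.01
for nm,p,q in (("knob",(.4583,.2109),(.4578,.2071)),("small",(.4336,.055),(.4329,.051)),("med",(.4464,.3854),(.4458,.3792)),("large",(.4463,-.229),(.4463,-.229))):
    r=[]
    for n,s in(("top",p),("scene",q)):
        o=ray(n,(0,0))[0]; P=np.array([*s,0.01]); d=(o-P)[:2]/(o-P)[2]*.01
        r.append(np.array(s)-d/2)
    print(nm,r)
for n,(x,y) in dict(top=(427,191),scene=(404,270)).items():
    a=cv2.imread(f"pics/{n}0.png"); m=(a.min(2)>205).astype(np.uint8)
    M=np.zeros_like(m);M[y-7:y+8,x-7:x+8]=1
    ys,xs=np.nonzero(m*M) ; print(n,xs.mean(),ys.mean(),xs.min(),xs.max(),ys.min(),ys.max())
print(two((427.3,190.7),(403.8,270)))
for z in(.1,.11): print(onz("top",(427.3,190.7),z),onz("scene",(403.8,270),z))
# predicted rims for coax stack
c=np.array(two((427.3,190.7),(403.8,270))[0])
print(proj("top",[c[0],c[1],0]))
b=np.array(onz("top",(421.5,194.8),.015));print("large",b)
th=np.linspace(0,2*np.pi,80)
for n,(x,y) in dict(top=(422,194),scene=(399,282)).items():
    a=cv2.imread(f"pics/{n}0.png")[y-20:y+20,x-20:x+20]
    a=cv2.resize(a,None,fx=15,fy=15,interpolation=cv2.INTER_CUBIC)
    for z,r in((.0,.033),(.0195,.033),(.0415,.0255),(.0635,.018),(.066,.011),(.11,.011)):
        pts=np.array([(proj(n,[b[0]+r*np.cos(t),b[1]+r*np.sin(t),z])-[x-20,y-20]+.5)*15 for t in th]).astype(int)
        cv2.polylines(a,[pts],True,(0,0,255),1)
    cv2.imwrite(f"pics/o_{n}.png",a)
E
```

```text
top cam [ 0.216 -0.037  1.607]
scene cam [-0.094 -0.752  1.168]
knob [array([0.45905938, 0.21167665]), array([0.46018482, 0.21124124])]
small [array([0.43428204, 0.05528851]), array([0.43517729, 0.05446713])]
med [array([0.44712212, 0.38672303]), array([0.448133  , 0.38408445])]
large [array([ 0.44702181, -0.22960073]), array([ 0.44863516, -0.22674203])]<stdin>:13: RuntimeWarning: Mean of empty slice.
  ret = ret.dtype.type(ret / rcount)
Traceback (most recent call last):
ValueError: zero-size array to reduction operation minimum which has no identity
```

```bash
cat > ov.py <<'E'
from h import *
for n,(x,y),th in (("top",(427,191),175),("scene",(404,270),225)):
    a=cv2.imread(f"pics/{n}0.png"); m=(a.min(2)>th).astype(np.uint8)
    M=np.zeros_like(m);M[y-5:y+6,x-5:x+6]=1
    ys,xs=np.nonzero(m*M) ; print(n,len(xs),xs.mean(),ys.mean(),xs.min(),xs.max(),ys.min(),ys.max())
print(two((427.3,190.7),(403.8,270)))
for z in(.1,.11): print(onz("top",(427.3,190.7),z),onz("scene",(403.8,270),z))
b=np.array(onz("top",(421.0,194.5),.015));print("large",b)
th=np.linspace(0,2*np.pi,80)
for n,(x,y) in dict(top=(422,194),scene=(399,282)).items():
    a=cv2.imread(f"pics/{n}0.png")[y-20:y+20,x-20:x+20]
    a=cv2.resize(a,None,fx=15,fy=15,interpolation=cv2.INTER_CUBIC)
    for z,r in((.0,.033),(.0195,.033),(.0415,.0255),(.0635,.018),(.066,.011),(.11,.011)):
        pts=np.array([(proj(n,[b[0]+r*np.cos(t),b[1]+r*np.sin(t),z])-[x-20,y-20]+.5)*15 for t in th]).astype(int)
        cv2.polylines(a,[pts],True,(0,0,255),1)
    cv2.imwrite(f"pics/o_{n}.png",a)
E
python3 ov.py
```

```text
top 7 426.42857142857144 190.71428571428572 425 428 189 192
scene 15 401.93333333333334 270.8 400 405 267 273
(array([ 0.46800225, -0.37765407,  0.09731353]), np.float64(0.006195330442029111))
[ 0.46489665 -0.37527199  0.1       ] [ 0.46952741 -0.37992307  0.1       ]
[ 0.46324341 -0.37302807  0.11      ] [ 0.46424594 -0.38340626  0.11      ]
large [ 0.46456884 -0.3713842   0.015     ]
```

View pics/o_top.png

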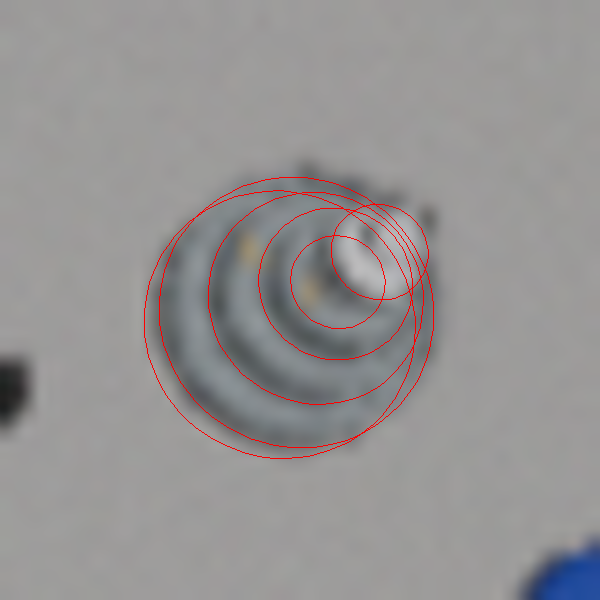

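View pics/o_scene.png

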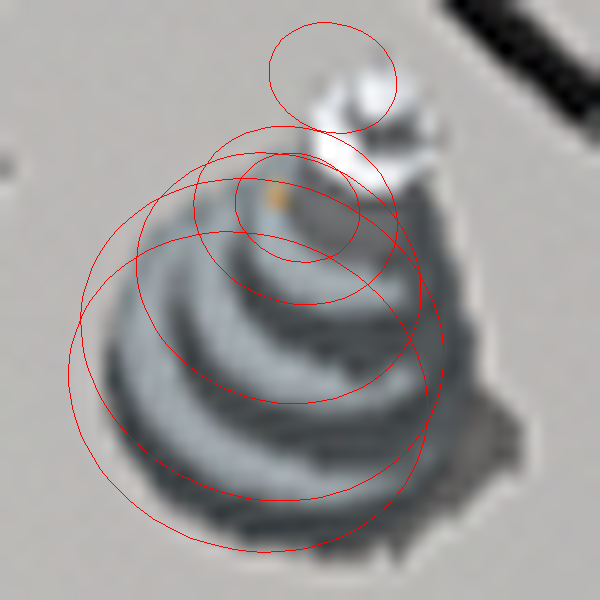

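```bash
python3 - <<'E'
from h import *
from scipy.spatial.transform import Rotation as R
s=env.get_state();w=s["orientation"];print(R.from_quat([*w[1:],w[0]]).as_matrix().round(3),s["clock"])
for nm,u,v in(("bal +x+y",(375,234),(310,207)),("bal +x-y",(447,234),(362,258)),("bal -x+y",(374,313),(230,260))):
    print(nm,two(u,v))
print("vial_b cap",two((401,200),(372,263)), "foot", onz("top",(400,201.5),0))
print("vial_a cap",two((235.5,196),(259.5,143.2)))
print("rail",onz("top",(400,160),0))
print("blue cap",onz("top",(443.5,217),.02))
print("green box",onz("top",(190,195),.05), "clear disc",onz("top",(294,229.5),.0))
print("platform", two((272,232),(241,146)),"wall",two((440,158),(470,265)))
E
```

```text
[[-0.001  0.445  0.896]
 [-0.001  0.896 -0.445]
 [-1.    -0.002 -0.   ]] 0.1
bal +x+y (array([ 0.30682579, -0.18036277,  0.27992768]), np.float64(0.01276529412465896))
bal +x-y (array([ 0.30320236, -0.3818795 ,  0.31754168]), np.float64(0.0008374412461468197))
bal -x+y (array([ 0.07970466, -0.18173786,  0.26029988]), np.float64(0.023259540957385912))
vial_b cap (array([ 0.43924074, -0.29385638,  0.0502397 ]), np.float64(0.0027372660434084287)) foot [ 0.43961348 -0.29772217  0.        ]
vial_a cap (array([0.4451281 , 0.29694907, 0.03823153]), np.float64(0.004170916010901362))
rail [ 0.59481138 -0.29845056  0.        ]
blue cap [ 0.38361322 -0.44985475  0.02      ]
green box [0.44211674 0.4583627  0.05      ] clear disc [0.32974596 0.08695668 0.        ]
platform (array([0.30513734, 0.13668205, 0.23290651]), np.float64(0.002203816146402365)) wall (array([ 0.61222472, -0.44899448,  0.06966445]), np.float64(0.05980026092020975))
```

```bash
python3 - <<'E'
from h import *
for z in(.23,.3,.4,.5,.6): print(z,proj("scene",[.256,.515,z]))
for z in(.3,.5,.7,.9): print(z,proj("scene",[0,0,z]))
a=cv2.imread("pics/scene0.png");cv2.imwrite("pics/arm.png",cv2.resize(a[:200,:260],None,fx=3,fy=3))
E
```

```text
0.23 [165.53625977  84.80888633]
0.3 [160.02917056  65.98342939]
0.4 [151.40767261  36.51166444]
0.5 [141.75566683   3.51720723]
0.6 [130.87664798 -33.67167665]
0.3 [151.83934097 214.33931015]
0.5 [125.13046096 152.28039752]
0.7 [87.80302797 65.54894712]
0.9 [ 31.95360115 -64.21893149]
```

View pics/arm.png

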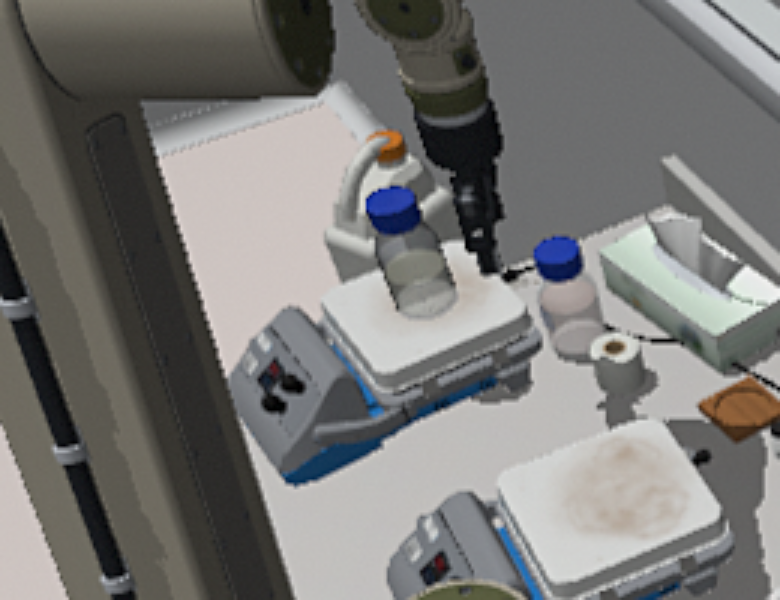

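drive_tool --plan '[[[-1,0,0,7,0,0,1],[-1,0,0,7,0,0,1],[-1,0,0,7,0,0,1],[-1,0,0,7,0,0,1],[-1,0,0,7,0,0,1]]]' --squeeze 40

```text
clock: 0.52
tcp_pos: [0.2555, 0.5148, 0.2812]
orientation: [0.607, 0.362, 0.607, -0.363]
wrist_force: [1.0, 0.3, 0.5]
finger_gap: 0.0852
```

drive_tool --plan '[[[0,0,0,7,0,0,1],[0,0,0,7,0,0,1],[0,0,0,7,0,0,1],[0,0,0,7,0,0,1],[0,0,0,0.6,0,0,1]]]'

```text
clock: 0.93
tcp_pos: [0.2556, 0.5149, 0.2808]
orientation: [-0.499, -0.501, -0.499, 0.501]
wrist_force: [-0.1, -0.4, -0.7]
finger_gap: 0.0855
```

```bash
cat > st.py <<'E'
from h import *
from scipy.spatial.transform import Rotation as R
s=env.get_state();w=s["orientation"];M=R.from_quat([*w[1:],w[0]]).as_matrix()
print("t",s["clock"],"tcp",s["tcp_pos"].round(4),"gap",round(s["finger_gap"],4),"F",s["wrist_force"].round(1)); print(M.round(3).tolist(), s["joint_pos"].round(2))
E
python3 st.py
```

```text
t 0.9333 tcp [0.2556 0.5149 0.2808] gap 0.0855 F [-0.1 -0.4 -0.7]
[[-0.001, 1.0, -0.003], [-0.001, -0.003, -1.0], [-1.0, -0.001, 0.001]] [0.97 0.31 0.16 1.42 0.   2.54]
```

drive_tool --plan '[[[0,1.4,3.5,0,0,0,1],[0,1.4,3.5,0,0,0,1],[0,1.4,3.5,0,0,0,1],[0,1.4,3.5,0,0,0,1],[0,1.4,3.5,0,0,0,1]]]'

```text
clock: 1.35
tcp_pos: [0.3257, 0.3384, 0.281]
orientation: [0.501, 0.499, 0.501, -0.499]
wrist_force: [0.4, -0.2, -0.1]
finger_gap: 0.0856
```

drive_tool --plan '[[[0,1.4,3.5,0,0,0,1],[0,1.4,3.5,0,0,0,1],[0,1.4,3.5,0,0,0,1],[0,1.4,3.5,0,0,0,1],[0,1.4,3.5,0,0,0,1]]]'

```text
clock: 1.77
tcp_pos: [0.3958, 0.1633, 0.2813]
orientation: [0.501, 0.499, 0.501, -0.499]
wrist_force: [2.2, -0.6, -0.7]
finger_gap: 0.0853
```

drive_tool --plan '[[[0,1.4,3.5,0,0,0,1],[0,1.4,3.5,0,0,0,1],[0,1.4,3.5,0,0,0,1],[0,1.4,3.5,0,0,0,1],[0,1.4,3.5,0,0,0,1]]]'

```text
clock: 2.18
tcp_pos: [0.4658, -0.0118, 0.2812]
orientation: [0.501, 0.499, 0.501, -0.499]
wrist_force: [0.4, -0.0, -0.5]
finger_gap: 0.0855
```

drive_tool --plan '[[[0,0,3.5,0,0,0,1],[0,0,3.5,0,0,0,1],[0,0,3.5,0,0,0,1],[0,0,3.5,0,0,0,1],[0,0,3.5,0,0,0,1]]]'

```text
clock: 2.6
tcp_pos: [0.4652, -0.1867, 0.281]
orientation: [0.501, 0.499, 0.501, -0.499]
wrist_force: [1.1, 0.8, 0.3]
finger_gap: 0.0854
```

drive_tool --plan '[[[0,0,3.5,0,0,0,1],[0,0,3.5,0,0,0,1],[0,0,3.5,0,0,0,1],[0,0,3.5,0,0,0,1],[0,0,1,0,0,0,1]]]'

```text
clock: 3.02
tcp_pos: [0.4652, -0.3396, 0.2801]
orientation: [-0.5, -0.5, -0.5, 0.501]
wrist_force: [-0.1, 0.3, -0.1]
finger_gap: 0.0852
```

```bash
python3 st.py; cat > pic.py <<'E'
import sys
from h import *
tag=sys.argv[1]; x0,y0,x1,y1,X0,Y0,X1,Y1=map(int,sys.argv[2:10])
for n,(a,b,c,d) in (("top",(x0,y0,x1,y1)),("scene",(X0,Y0,X1,Y1))):
    im=env.read_camera(n)[:,:,::-1].copy(); cv2.imwrite(f"pics/{n}_{tag}.png",im)
    f=min(600/(c-a),560/(d-b)); z=cv2.resize(im[b:d,a:c],None,fx=f,fy=f,interpolation=cv2.INTER_CUBIC)
    for u in range((a//10+1)*10,c,10): cv2.putText(z,str(u),(int((u-a)*f),10),0,.35,(0,0,255)); cv2.line(z,(int((u-a+.5)*f),12),(int((u-a+.5)*f),18),(0,0,255),1)
    for v in range((b//10+1)*10,d,10): cv2.putText(z,str(v),(0,int((v-b+.5)*f)+4),0,.35,(0,0,255))
    cv2.imwrite(f"pics/{n}_{tag}_z.png",z)
E
python3 pic.py a 360 130 480 240 330 190 450 320
```

```text
t 3.0167 tcp [ 0.4652 -0.3396  0.2801] gap 0.0852 F [-0.1  0.3 -0.1]
[[-0.001, 1.0, -0.001], [-0.001, -0.001, -1.0], [-1.0, -0.001, 0.001]] [-0.77  0.31  0.16  1.42 -0.    0.8 ]
```

View pics/top_a_z.png

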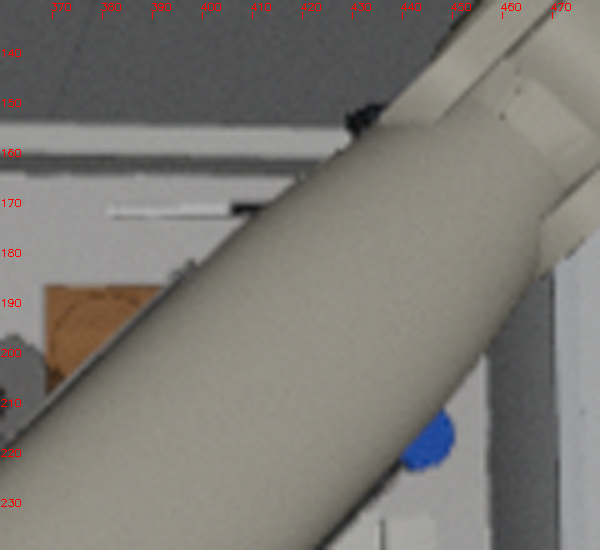

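View pics/scene_a_z.png

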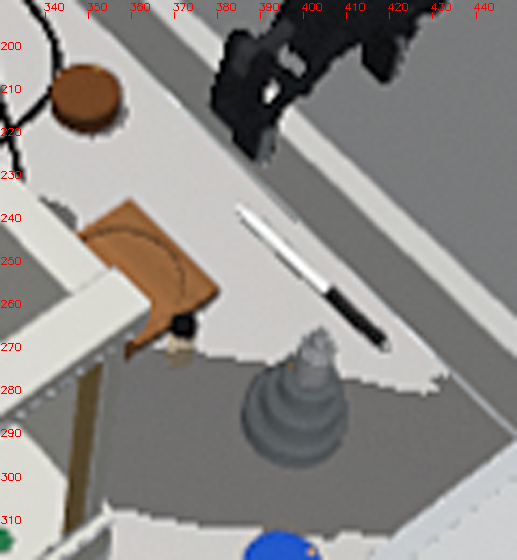

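drive_tool --plan '[[[0,0.2,1.8,0,0,0,1],[0,0,1.8,0,0,0,1],[3,0,0,0,0,0,1],[3,0,0,0,0,0,1],[3,0,0,0,0,0,1]]]'

```text
clock: 3.53
tcp_pos: [0.4681, -0.3697, 0.1909]
orientation: [0.501, 0.499, 0.5, -0.499]
wrist_force: [0.1, -0.4, 0.1]
finger_gap: 0.0857
```

drive_tool --plan '[[[3,0,0,0,0,0,1],[3,0,0,0,0,0,1],[2.5,0,0,0,0,0,1],[1.5,0,0,0,0,0,1],[1.4,0,0,0,0,0,1]]]'

```text
clock: 3.95
tcp_pos: [0.4672, -0.3681, 0.0756]
orientation: [0.5, 0.499, 0.502, -0.499]
wrist_force: [0.7, 0.8, 0.1]
finger_gap: 0.0856
```

```bash
python3 st.py;python3 pic.py b 360 130 480 240 350 200 450 310
```

```text
t 3.95 tcp [ 0.4672 -0.3681  0.0756] gap 0.0856 F [0.7 0.8 0.1]
[[-0.002, 1.0, 0.004], [0.003, 0.004, -1.0], [-1.0, -0.002, -0.003]] [-0.8   0.44 -0.16  0.97  0.    0.76]
```

View pics/scene_b_z.png

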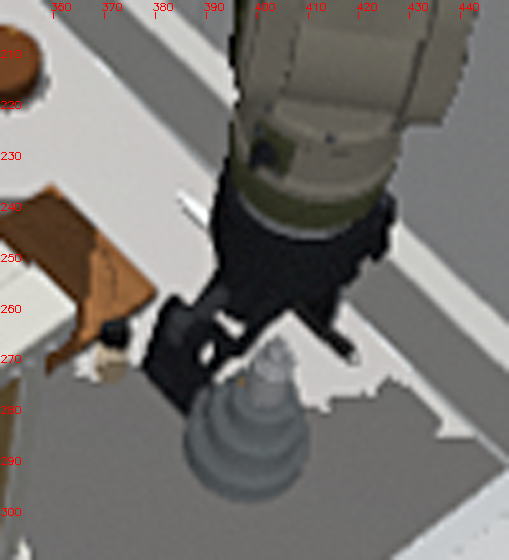

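```bash
python3 - <<'E'
from h import *
for p in ([.4672,-.3681,.088],[.4672,-.3681,.11],[.4672,-.3755,.11],[.467+.046,-.368,.088],[.467-.046,-.368,.088],[.467-.046,-.38,.088],[.467+.046,-.38,.088]): print(p,proj("scene",p).round(1))
b=cv2.imread("pics/scene_b.png")
cv2.imwrite("pics/c.png",cv2.convertScaleAbs(cv2.resize(b[250:305,375:425],None,fx=11,fy=11,interpolation=cv2.INTER_CUBIC),alpha=2,beta=-30))
E
```

```text
[0.4672, -0.3681, 0.088] [399.4 269.7]
[0.4672, -0.3681, 0.11] [400.6 265.3]
[0.4672, -0.3755, 0.11] [402.5 267.3]
[0.513, -0.368, 0.088] [412.  260.8]
[0.42100000000000004, -0.368, 0.088] [386.2 278.9]
[0.42100000000000004, -0.38, 0.088] [389.3 282.2]
[0.513, -0.38, 0.088] [415.1 263.9]
```

View pics/c.png

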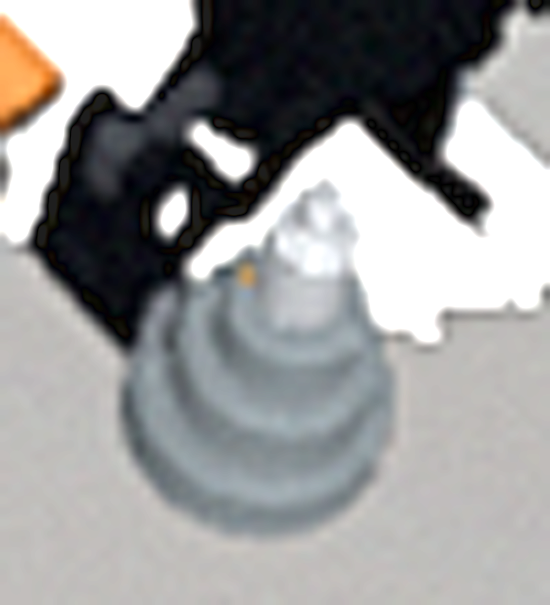

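drive_tool --plan '[[[0,0.1,0.9,0,0,0,1],[0,0,0,0,0,0,1],[0,0,0,0,0,0,0.6],[0,0,0,0,0,0,0.45],[0,0,0,0,0,0,0.38]]]' --squeeze 30

```text
clock: 4.47
tcp_pos: [0.469, -0.3803, 0.0782]
orientation: [0.5, 0.5, 0.5, -0.5]
wrist_force: [-0.6, -0.1, -0.1]
finger_gap: 0.0514
```

```bash
python3 st.py;python3 pic.py c 360 130 480 240 350 200 450 310
```

```text
t 4.4667 tcp [ 0.469  -0.3803  0.0782] gap 0.0514 F [-0.6 -0.1 -0.1]
[[0.001, 1.0, 0.0], [-0.001, 0.0, -1.0], [-1.0, 0.001, 0.001]] [-0.81  0.45 -0.14  0.98  0.    0.76]
```

View pics/scene_c_z.png

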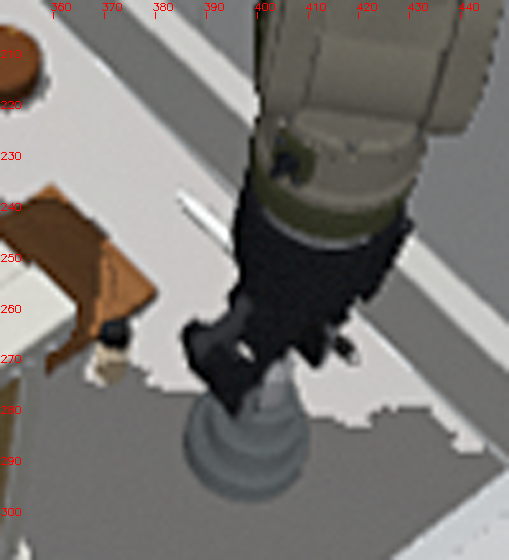

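drive_tool --plan '[[[0,0,-0.3,0,0,0,0.32],[0,0,0,0,0,0,0.28],[0,0,0,0,0,0,0.2],[0,0,0,0,0,0,0.1],[0,0,0,0,0,0,0.1]]]'

```text
clock: 4.98
tcp_pos: [0.4688, -0.3768, 0.0775]
orientation: [0.5, 0.5, 0.5, -0.5]
wrist_force: [0.5, 1.0, 2.5]
finger_gap: 0.0212
```

```bash
python3 st.py;python3 pic.py d 360 130 480 240 350 200 450 310
```

```text
t 4.9833 tcp [ 0.4688 -0.3768  0.0775] gap 0.0212 F [0.5 1.  2.5]
[[0.0, 1.0, 0.0], [0.0, 0.0, -1.0], [-1.0, 0.0, -0.0]] [-0.81  0.45 -0.14  0.98  0.    0.76]
```

View pics/scene_d_z.png

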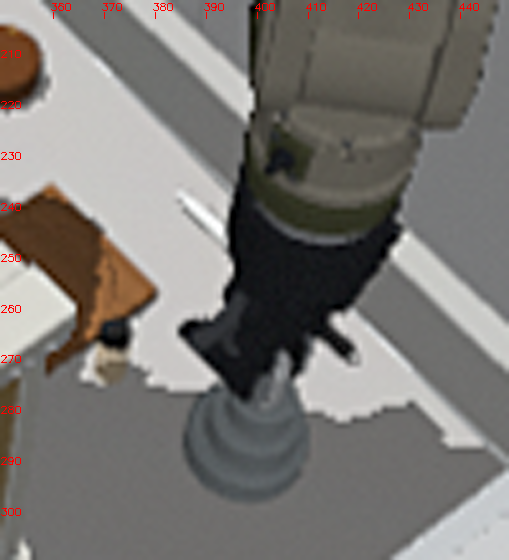

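drive_tool --plan '[[[-0.5,0,0,0,0,0,0.1],[-1.5,0,0,0,0,0,0.1],[-2,0,0,0,0,0,0.1],[-2,0,0,0,0,0,0.1],[-2,0,0,0,0,0,0.1]]]'

```text
clock: 5.5
tcp_pos: [0.4682, -0.3768, 0.1577]
orientation: [0.499, 0.5, 0.5, -0.5]
wrist_force: [0.2, 0.7, -1.0]
finger_gap: 0.0209
```

```bash
python3 st.py;python3 pic.py e 360 130 480 240 350 180 460 310
```

```text
t 5.5 tcp [ 0.4682 -0.3768  0.1577] gap 0.0209 F [ 0.2  0.7 -1. ]
[[-0.001, 1.0, -0.0], [0.001, -0.0, -1.0], [-1.0, -0.001, -0.001]] [-0.81  0.39 -0.02  1.16 -0.    0.76]
```

View pics/scene_e_z.png

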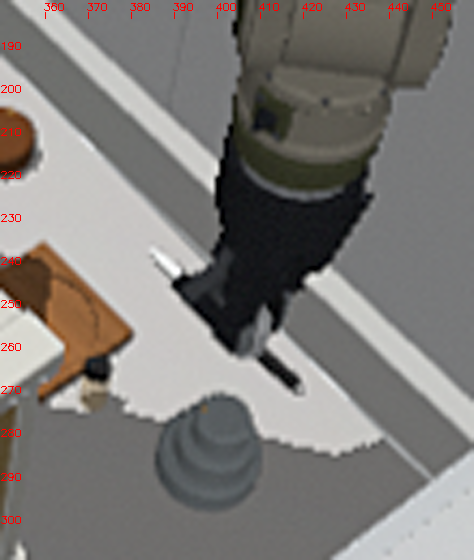

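```bash
python3 - <<'E'
from h import *
for z in(.146,.168,.19):
  c=np.array([.4682,-.3768,z]); r=.011*np.array([.798,-.602,0])
  print(z,proj("scene",c),proj("scene",c+r))
b=cv2.imread("pics/scene_e.png")
z=cv2.convertScaleAbs(cv2.resize(b[240:305,380:430],None,fx=9,fy=9,interpolation=cv2.INTER_CUBIC),alpha=1.8,beta=-20)
for i in range(0,50,5): cv2.putText(z,str(380+i),(int((i+.5)*9),8),0,.3,(0,0,255)); cv2.line(z,(int((i+.5)*9),10),(int((i+.5)*9),585),(0,0,255) ,1)
for i in range(0,65,5): cv2.putText(z,str(240+i),(0,int((i+.5)*9)),0,.3,(0,0,255)); cv2.line(z,(10,int((i+.5)*9)),(450,int((i+.5)*9)),(0,0,255) ,1)
cv2.imwrite("pics/c2.png",z)
E
```

```text
0.146 [405.25369056 259.98356033] [409.59865183 260.02622076]
0.168 [406.57842496 255.26943712] [410.98553453 255.31333225]
0.19 [407.94172107 250.41809047] [412.41278259 250.46327462]
```

View pics/c2.png

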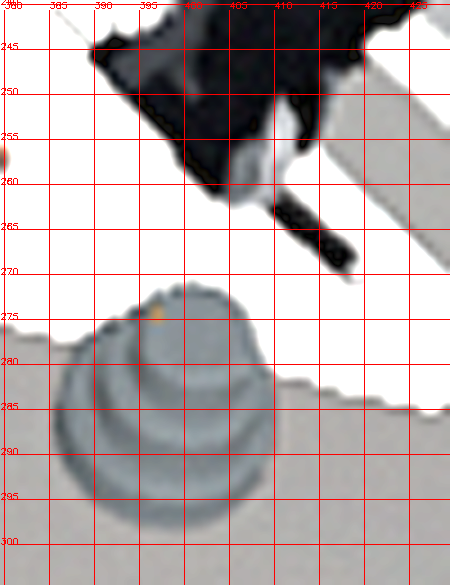

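drive_tool --plan '[[[-2,0,-1.5,0,0,0,0.1],[-2,-0.5,-3,0,0,0,0.1],[0,-0.4,-3.5,0,0,0,0.1],[0,0,-3.5,0,0,0,0.1],[0,0,-3.5,0,0,0,0.1]]]'

```text
clock: 6.02
tcp_pos: [0.4589, -0.2257, 0.1964]
orientation: [-0.499, -0.5, -0.5, 0.5]
wrist_force: [0.8, 0.0, -1.3]
finger_gap: 0.0211
```

drive_tool --plan '[[[0,0,-3.5,0,0,0,0.1],[0,0,-3.5,0,0,0,0.1],[0,0,-3.5,0,0,0,0.1],[0,0,-3.5,0,0,0,0.1],[0,0,-3.5,0,0,0,0.1]]]'

```text
clock: 6.43
tcp_pos: [0.4587, -0.0504, 0.1962]
orientation: [-0.499, -0.5, -0.5, 0.5]
wrist_force: [0.6, 0.5, -0.4]
finger_gap: 0.0213
```

drive_tool --plan '[[[0,0,-3.5,0,0,0,0.1],[0,0,-3.5,0,0,0,0.1],[0,0,-3.5,0,0,0,0.1],[0,0,-3.5,0,0,0,0.1],[0,0,-3.5,0,0,0,0.1]]]'

```text
clock: 6.85
tcp_pos: [0.4588, 0.1245, 0.1962]
orientation: [-0.5, -0.5, -0.5, 0.5]
wrist_force: [-0.1, -0.9, -1.1]
finger_gap: 0.021
```

drive_tool --plan '[[[0,0,-3.5,0,0,0,0.1],[0,0,-3,0,0,0,0.1],[0,0,-2,0,0,0,0.1],[0,0,-1,0,0,0,0.1],[0,0,0,0,0,0,0.1]]]'

```text
clock: 7.27
tcp_pos: [0.4591, 0.2195, 0.1962]
orientation: [0.5, 0.499, 0.501, -0.5]
wrist_force: [0.1, 1.5, -0.5]
finger_gap: 0.0209
```

drive_tool --plan '[[[2,0,0.4,0,0,0,0.1],[3,0,0.4,0,0,0,0.1],[3,0,0,0,0,0,0.1],[3,0,0,0,0,0,0.1],[3,0,0,0,0,0,0.1]]]'

```text
clock: 7.68
tcp_pos: [0.4595, 0.2084, 0.0558]
orientation: [-0.5, -0.5, -0.499, 0.501]
wrist_force: [-0.0, -0.4, -1.0]
finger_gap: 0.0213
```

```bash
python3 st.py;python3 pic.py f 190 130 330 240 220 90 320 190
```

```text
t 7.6833 tcp [0.4595 0.2084 0.0558] gap 0.0213 F [-0.  -0.4 -1. ]
[[0.0, 1.0, -0.002], [-0.001, -0.002, -1.0], [-1.0, 0.0, 0.001]] [ 0.27  0.31 -0.42  0.84 -0.    1.84]
```

View pics/scene_f_z.png

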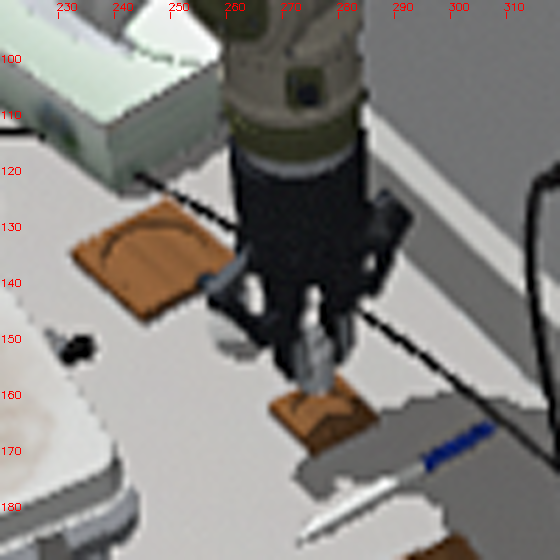

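View pics/top_f_z.png

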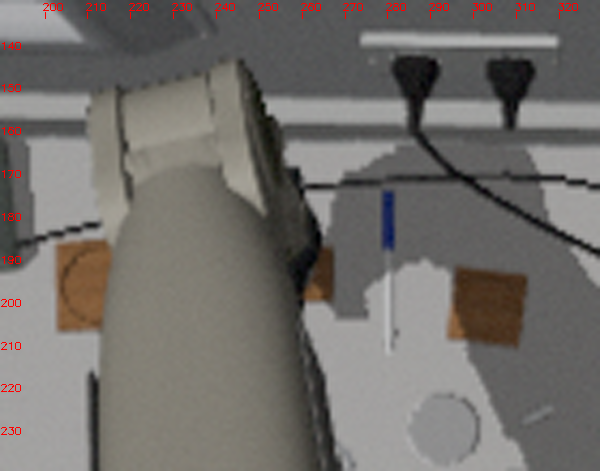

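drive_tool --plan '[[[1,0,0,0,0,0,0.1],[1,0,0,0,0,0,0.1],[0.7,0,0,0,0,0,0.1],[0,0,0,0,0,0,0.1],[0,0,0,0,0,0,0.1]]]'

```text
clock: 8.2
tcp_pos: [0.46, 0.2101, 0.0307]
orientation: [0.5, 0.5, 0.5, -0.5]
wrist_force: [-0.5, -0.2, -0.4]
finger_gap: 0.0208
```

```bash
python3 st.py;python3 pic.py g 190 130 330 240 250 130 310 190; python3 - <<'E'
from h import *
t=env.get_state()["tcp_pos"]
print(proj("scene",[t[0],t[1],t[2]-.0115]), proj("scene",[.4595,.2115,.005]),proj("scene",[.4595,.2115,.01]))
E
```

```text
t 8.2 tcp [0.46   0.2101 0.0307] gap 0.0208 F [-0.5 -0.2 -0.4]
[[0.001, 1.0, -0.0], [0.0, -0.0, -1.0], [-1.0, 0.001, -0.0]] [ 0.27  0.34 -0.45  0.78 -0.    1.84]
[277.07947473 160.15237478] [276.92276865 163.05828889] [276.83585376 162.03055916]
```

View pics/scene_g_z.png

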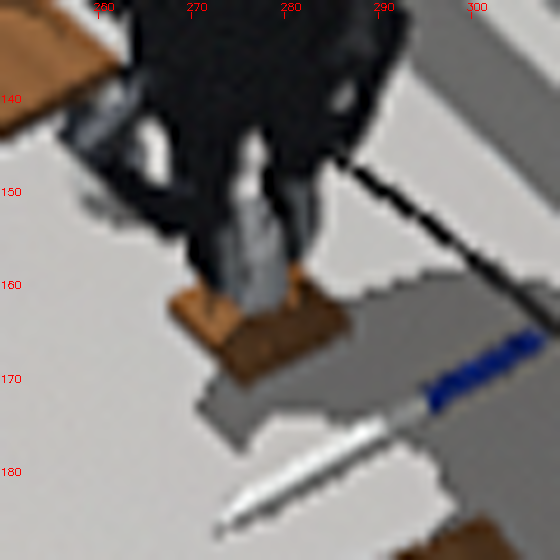

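drive_tool --plan '[[[0.4,0,0,0,0,0,0.1],[0.4,0,0,0,0,0,0.1],[0.3,0,0,0,0,0,0.1],[0,0,0,0,0,0,0.1],[0,0,0,0,0,0,0.1]]]'

```text
clock: 8.72
tcp_pos: [0.4594, 0.21, 0.0189]
orientation: [-0.5, -0.5, -0.5, 0.5]
wrist_force: [0.0, -0.2, -1.1]
finger_gap: 0.021
```

drive_tool --plan '[[[0.15,0,0,0,0,0,0.1],[0.15,0,0,0,0,0,0.1],[0,0,0,0,0,0,0.1],[0,0,0,0,0,0,0.1],[0,0,0,0,0,0,0.1]]]'

```text
clock: 9.13
tcp_pos: [0.4599, 0.2102, 0.0165]
orientation: [0.5, 0.5, 0.5, -0.5]
wrist_force: [-0.9, -0.3, 2.3]
finger_gap: 0.0211
```

drive_tool --plan '[[[0.1,0,0,0,0,0,0.1],[0,0,0,0,0,0,0.1],[0,0,0,0,0,0,0.1],[0,0,0,0,0,0,0.1],[0,0,0,0,0,0,0.1]]]'

```text
clock: 9.55
tcp_pos: [0.4599, 0.2101, 0.0164]
orientation: [0.5, 0.5, 0.5, -0.5]
wrist_force: [-3.1, -0.3, 10.7]
finger_gap: 0.0212
```

drive_tool --plan '[[[0,0,0,0,0,0,0.3],[0,0,0,0,0,0,0.35],[0,0,0,0,0,0,0.4],[0,0,0,0,0,0,0.5],[0,0,0,0,0,0,0.55]]]'

```text
clock: 9.97
tcp_pos: [0.4596, 0.21, 0.0151]
orientation: [-0.5, -0.5, -0.5, 0.5]
wrist_force: [0.1, -0.8, -0.5]
finger_gap: 0.0469
```

drive_tool --plan '[[[-0.5,0,0,0,0,0,0.55],[-1.5,0,0,0,0,0,0.55],[-2.5,0,0,0,0,0,0.6],[-3,0,0,0,0,0,0.8],[-3,0,0,0,0,0,0.8]]]'

```text
clock: 10.38
tcp_pos: [0.459, 0.2099, 0.1213]
orientation: [-0.5, -0.5, -0.5, 0.5]
wrist_force: [0.7, 0.9, -0.2]
finger_gap: 0.0683
```

drive_tool --plan '[[[-3,0,1,0,0,0,0.8],[-3,0,2,0,0,0,0.8],[0,0.2,3.5,0,0,0,0.8],[0,0.3,3.5,0,0,0,0.8],[0,0.3,3.5,0,0,0,0.8]]]'

```text
clock: 10.8
tcp_pos: [0.468, 0.0741, 0.1816]
orientation: [0.501, 0.5, 0.5, -0.499]
wrist_force: [0.6, -0.4, 0.1]
finger_gap: 0.068
```

```bash
python3 st.py;python3 pic.py h 190 130 330 240 220 100 320 190
```

```text
t 10.8 tcp [0.468  0.0741 0.1816] gap 0.068 F [ 0.6 -0.4  0.1]
[[0.002, 1.0, 0.002], [-0.0, 0.002, -1.0], [-1.0, 0.002, 0.0]] [-0.01  0.14 -0.3   1.13  0.    1.56]
```

View pics/scene_h_z.png

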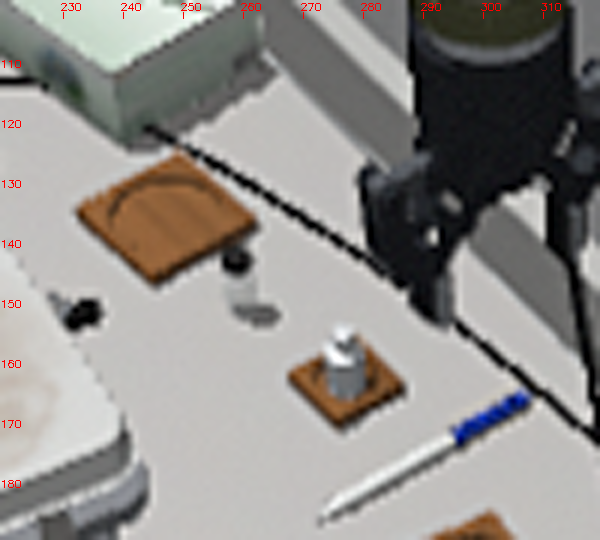

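View pics/top_h_z.png

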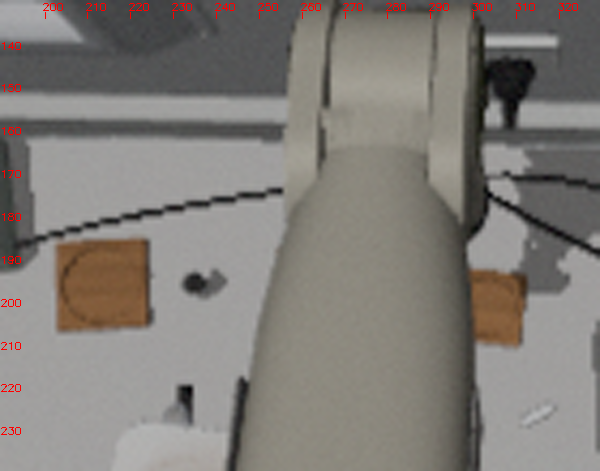

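drive_tool --plan '[[[0,0,3.5,0,0,0,0.8],[0,0,3.5,0,0,0,0.8],[0,0,3.5,0,0,0,0.8],[0,0,3.5,0,0,0,0.8],[0,0,3.5,0,0,0,0.8]]]'

```text
clock: 11.32
tcp_pos: [0.4675, -0.1009, 0.1806]
orientation: [0.5, 0.5, 0.5, -0.5]
wrist_force: [0.5, -0.1, -0.0]
finger_gap: 0.0685
```

drive_tool --plan '[[[0,0,3.5,0,0,0,0.8],[0,0,3.5,0,0,0,0.8],[0,0,3.5,0,0,0,0.8],[0,0,3.5,0,0,0,0.8],[0,0,3.5,0,0,0,0.8]]]'

```text
clock: 11.73
tcp_pos: [0.4677, -0.276, 0.1804]
orientation: [0.5, 0.5, 0.5, -0.5]
wrist_force: [-0.2, 1.0, -0.2]
finger_gap: 0.0682
```

drive_tool --plan '[[[0,0,3.5,0,0,0,0.8],[0,0,3,0,0,0,0.8],[0,0,2,0,0,0,0.8],[1,0,1,0,0,0,0.8],[3,0,0,0,0,0,0.8]]]'

```text
clock: 12.15
tcp_pos: [0.4701, -0.374, 0.1434]
orientation: [0.503, 0.5, 0.496, -0.501]
wrist_force: [0.5, -1.2, 0.8]
finger_gap: 0.0683
```

```bash
python3 st.py
```

```text
t 12.15 tcp [ 0.4701 -0.374   0.1434] gap 0.0683 F [ 0.5 -1.2  0.8]
[[0.006, 1.0, -0.002], [-0.006, -0.002, -1.0], [-1.0, 0.006, 0.006]] [-0.81  0.39 -0.06  1.11  0.    0.77]
```

drive_tool --plan '[[[3,0,0,0,0,0,0.8],[2.5,0,0,0,0,0,0.8],[2,0,0,0,0,0,0.8],[1,0,0,0,0,0,0.8],[0,0,0,0,0,0,0.8]]]'

```text
clock: 12.57
tcp_pos: [0.4663, -0.3672, 0.0522]
orientation: [0.498, 0.5, 0.502, -0.5]
wrist_force: [-0.1, 1.1, -0.2]
finger_gap: 0.0683
```

```bash
python3 st.py; python3 pic.py i 190 130 330 240 370 240 430 310
```

```text
t 12.5667 tcp [ 0.4663 -0.3672  0.0522] gap 0.0683 F [-0.1  1.1 -0.2]
[[-0.004, 1.0, 0.001], [0.005, 0.001, -1.0], [-1.0, -0.004, -0.005]] [-0.8   0.46 -0.19  0.92  0.    0.77]
```

View pics/scene_i_z.png

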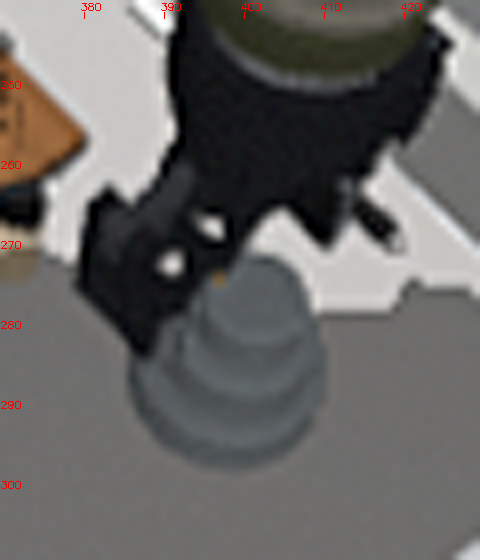

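Shift to y ≈ -0.377 and z ≈ 0.046, settle, then close.

drive_tool --plan '[[[0.3,0.1,0.5,0,0,0,0.8],[0,0,0,0,0,0,0.8],[0,0,0,0,0,0,0.8],[0,0,0,0,0,0,0.7],[0,0,0,0,0,0,0.6]]]'

```text
clock: 13.08
tcp_pos: [0.4689, -0.3752, 0.0529]
orientation: [0.5, 0.5, 0.5, -0.5]
wrist_force: [0.3, -0.2, -0.1]
finger_gap: 0.0516
```

```bash
python3 st.py
```

```text
t 13.0833 tcp [ 0.4689 -0.3752  0.0529] gap 0.0516 F [ 0.3 -0.2 -0.1]
[[0.001, 1.0, -0.0], [-0.001, -0.0, -1.0], [-1.0, 0.001, 0.001]] [-0.81  0.47 -0.18  0.92  0.    0.76]
```

drive_tool --plan '[[[0.3,0,0.2,0,0,0,0.6],[0.3,0,0,0,0,0,0.6],[0,0,0,0,0,0,0.5],[0,0,0,0,0,0,0.4],[0,0,0,0,0,0,0.3]]]'

```text
clock: 13.5
tcp_pos: [0.4685, -0.3768, 0.046]
orientation: [0.5, 0.5, 0.5, -0.5]
wrist_force: [0.4, -1.0, -1.7]
finger_gap: 0.0346
```

drive_tool --plan '[[[0,0,0,0,0,0,0.25],[0,0,0,0,0,0,0.25],[0,0,0,0,0,0,0.25],[0,0,0,0,0,0,0.25],[0,0,0,0,0,0,0.25]]]' --squeeze 40

```text
clock: 13.92
tcp_pos: [0.4687, -0.3769, 0.0462]
orientation: [0.5, 0.5, 0.5, -0.5]
wrist_force: [1.1, -0.5, -0.7]
finger_gap: 0.0341
```

```bash
python3 st.py; python3 pic.py j 190 130 330 240 370 240 430 310
```

```text
t 13.9167 tcp [ 0.4687 -0.3769  0.0462] gap 0.0341 F [ 1.1 -0.5 -0.7]
[[-0.0, 1.0, -0.0], [0.0, -0.0, -1.0], [-1.0, -0.0, -0.0]] [-0.81  0.48 -0.18  0.91  0.    0.76]
```

View pics/scene_j_z.png

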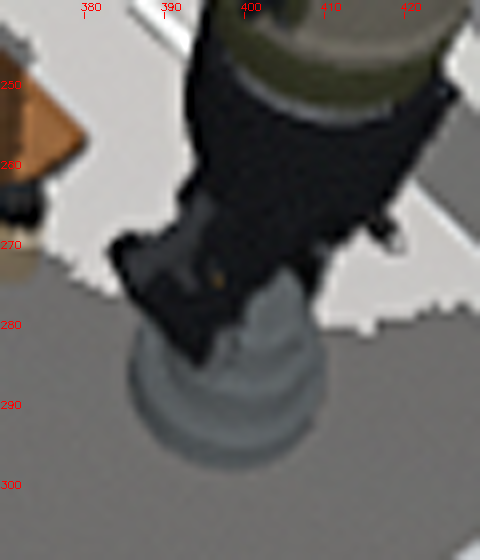

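drive_tool --plan '[[[-0.3,0,0,0,0,0,0.25],[-0.7,0,0,0,0,0,0.25],[-1.5,0,0,0,0,0,0.25],[-1.5,0,0,0,0,0,0.25],[-1.5,0,0,0,0,0,0.25]]]'

```text
clock: 14.43
tcp_pos: [0.4687, -0.3769, 0.1025]
orientation: [0.5, 0.5, 0.5, -0.5]
wrist_force: [0.2, 0.8, -1.3]
finger_gap: 0.0341
```

```bash
python3 st.py; python3 pic.py k 190 130 330 240 370 230 430 310
```

```text
t 14.4333 tcp [ 0.4687 -0.3769  0.1025] gap 0.0341 F [ 0.2  0.8 -1.3]
[[0.0, 1.0, -0.0], [-0.0, -0.0, -1.0], [-1.0, 0.0, 0.0]] [-0.81  0.43 -0.11  1.03  0.    0.76]
```

View pics/scene_k_z.png

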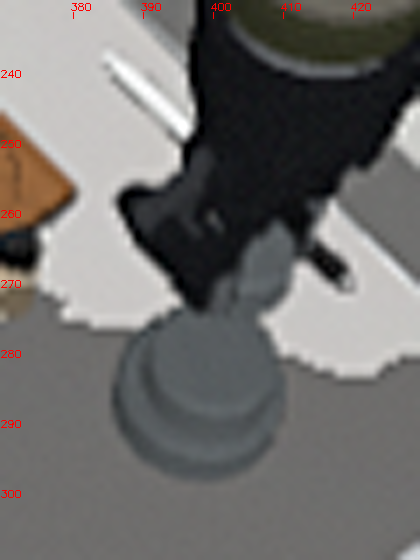

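```bash
cat > cyl.py <<'E'
from h import *
import sys
# outline boxes of a cylinder in an image: cx cy z r h file u0 v0 u1 v1
n,f=sys.argv[1:3]; cx,cy,z,r,h=map(float,sys.argv[3:8]); a,b,c,d=map(int,sys.argv[8:12])
im=cv2.imread(f);s=min(600/(c-a),560/(d-b)); o=cv2.resize(im[b:d,a:c],None,fx=s,fy=s,interpolation=cv2.INTER_CUBIC)
o=cv2.convertScaleAbs(o,alpha=1.6,beta=0)
t=np.linspace(0,2*np.pi,60)
for zz in(z,z+h):
    p=np.array([(proj(n,[cx+r*np.cos(k),cy+r*np.sin(k),zz])-[a,b]+.5)*s for k in t]).astype(int)
    cv2.polylines(o,[p],True,(0,0,255),1)
cv2.imwrite("pics/cyl.png",o)
E
python3 cyl.py scene pics/scene_k.png .4687 -.3769 .1003 .018 .022 380 230 430 310
```

```text
(no output)
```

View pics/cyl.png

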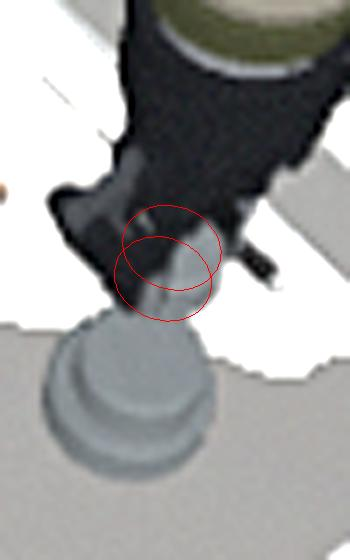

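drive_tool --plan '[[[-1.5,0,-1.5,0,0,0,0.25],[-1.5,-0.4,-3,0,0,0,0.25],[0,-1,-3.5,0,0,0,0.25],[0,-1,-3.5,0,0,0,0.25],[0,-1,-3.5,0,0,0,0.25]]]'

```text
clock: 14.95
tcp_pos: [0.434, -0.2256, 0.1309]
orientation: [0.5, 0.5, 0.5, -0.5]
wrist_force: [0.7, 0.8, -1.1]
finger_gap: 0.0347
```

drive_tool --plan '[[[0,0,-3.5,0,0,0,0.25],[0,0,-3.5,0,0,0,0.25],[0,0,-3.5,0,0,0,0.25],[0,0,-3.5,0,0,0,0.25],[0,0,-3.5,0,0,0,0.25]]]'

```text
clock: 15.37
tcp_pos: [0.4341, -0.0503, 0.131]
orientation: [0.5, 0.5, 0.5, -0.5]
wrist_force: [0.3, -0.0, -1.5]
finger_gap: 0.0338
```

drive_tool --plan '[[[0,0,-3.5,0,0,0,0.25],[0,0,-3.2,0,0,0,0.25],[0,0,-2,0,0,0,0.25],[0,0,-1,0,0,0,0.25],[0,0,0,0,0,0,0.25]]]'

```text
clock: 15.78
tcp_pos: [0.4342, 0.0467, 0.131]
orientation: [0.501, 0.499, 0.501, -0.499]
wrist_force: [-0.5, -0.4, -1.5]
finger_gap: 0.0343
```

```bash
python3 st.py
```

```text
t 15.7833 tcp [0.4342 0.0467 0.131 ] gap 0.0343 F [-0.5 -0.4 -1.5]
[[-0.0, 1.0, 0.003], [0.0, 0.003, -1.0], [-1.0, -0.0, -0.0]] [-0.08  0.11 -0.47  0.99  0.    1.49]
```

drive_tool --plan '[[[2,0,-0.4,0,0,0,0.25],[3,0,-0.4,0,0,0,0.25],[3,0,0,0,0,0,0.25],[1.5,0,0,0,0,0,0.25],[0,0,0,0,0,0,0.25]]]'

```text
clock: 16.2
tcp_pos: [0.4317, 0.0521, 0.033]
orientation: [-0.498, -0.499, -0.501, 0.502]
wrist_force: [-0.4, 0.3, -1.6]
finger_gap: 0.0341
```

```bash
python3 st.py; python3 pic.py l 270 130 380 240 270 150 340 220
```

```text
t 16.2 tcp [0.4317 0.0521 0.033 ] gap 0.0341 F [-0.4  0.3 -1.6]
[[-0.007, 1.0, -0.001], [-0.0, -0.001, -1.0], [-1.0, -0.007, 0.0]] [-0.06  0.22 -0.61  0.74 -0.    1.51]
```

View pics/scene_l_z.png

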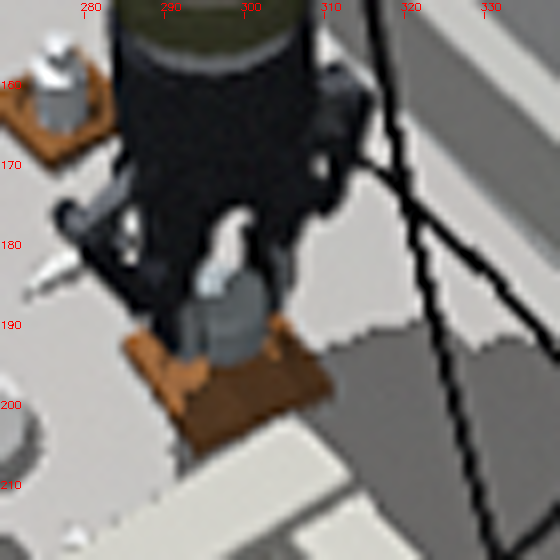

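drive_tool --plan '[[[0.5,0,0,0,0,0,0.25],[0.5,0,0,0,0,0,0.25],[0,0,0,0,0,0,0.25],[0,0,0,0,0,0,0.25],[0,0,0,0,0,0,0.25]]]'

```text
clock: 16.72
tcp_pos: [0.4351, 0.053, 0.0267]
orientation: [0.5, 0.5, 0.5, -0.5]
wrist_force: [0.5, -0.1, -1.7]
finger_gap: 0.0344
```

```bash
python3 st.py; python3 pic.py m 270 130 380 240 270 150 340 220; python3 cyl.py scene pics/scene_m.png .4346 .055 0 .031 .01 270 150 340 220
```

```text
t 16.7167 tcp [0.4351 0.053  0.0267] gap 0.0344 F [ 0.5 -0.1 -1.7]
[[0.001, 1.0, 0.0], [-0.0, 0.0, -1.0], [-1.0, 0.001, 0.0]] [-0.06  0.23 -0.62  0.72  0.    1.51]
```

View pics/cyl.png

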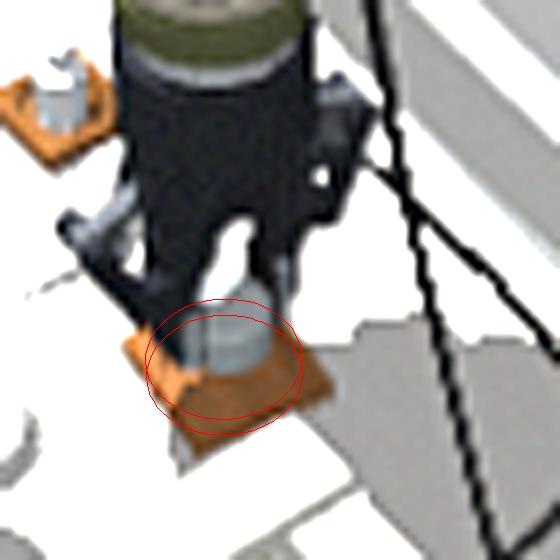

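drive_tool --plan '[[[0.5,0,-0.15,0,0,0,0.25],[0.5,0,0,0,0,0,0.25],[0.3,0,0,0,0,0,0.25],[0.2,0,0,0,0,0,0.25],[0,0,0,0,0,0,0.25]]]'

```text
clock: 17.23
tcp_pos: [0.4341, 0.0546, 0.0106]
orientation: [0.5, 0.5, 0.5, -0.5]
wrist_force: [-0.2, 0.2, -0.2]
finger_gap: 0.0344
```

drive_tool --plan '[[[0.2,0,0,0,0,0,0.25],[0.15,0,0,0,0,0,0.25],[0,0,0,0,0,0,0.25],[0,0,0,0,0,0,0.25],[0,0,0,0,0,0,0.25]]]'

```text
clock: 17.65
tcp_pos: [0.4349, 0.0545, 0.0086]
orientation: [0.5, 0.5, 0.5, -0.5]
wrist_force: [-2.5, -0.1, 8.0]
finger_gap: 0.0342
```

drive_tool --plan '[[[0,0,0,0,0,0,0.42],[0,0,0,0,0,0,0.46],[0,0,0,0,0,0,0.5],[0,0,0,0,0,0,0.6],[-0.2,0,0,0,0,0,0.65]]]'

```text
clock: 18.07
tcp_pos: [0.4342, 0.0545, 0.0095]
orientation: [-0.5, -0.5, -0.5, 0.5]
wrist_force: [-0.2, 0.2, 0.5]
finger_gap: 0.0555
```

drive_tool --plan '[[[-0.5,0,0,0,0,0,0.65],[-1.5,0,0,0,0,0,0.65],[-2.5,0,0,0,0,0,0.7],[-3,0,0,0,0,0,0.9],[-3,0,0,0,0,0,0.9]]]'

```text
clock: 18.48
tcp_pos: [0.4338, 0.0546, 0.1158]
orientation: [0.5, 0.5, 0.5, -0.5]
wrist_force: [0.8, 0.7, 0.7]
finger_gap: 0.0768
```

drive_tool --plan '[[[-2,0.4,1,0,0,0,0.9],[0,1,3,0,0,0,0.9],[0,1,3.5,0,0,0,0.9],[0,1,3.5,0,0,0,0.9],[0,0,3.5,0,0,0,0.9]]]'

```text
clock: 18.9
tcp_pos: [0.4705, -0.0922, 0.1356]
orientation: [0.501, 0.5, 0.499, -0.499]
wrist_force: [0.7, -0.0, 0.6]
finger_gap: 0.077
```

```bash
python3 st.py; python3 pic.py n 230 160 330 230 250 130 340 220
```

```text
t 18.9 tcp [ 0.4705 -0.0922  0.1356] gap 0.077 F [ 0.7 -0.   0.6]
[[0.003, 1.0, 0.001], [-0.001, 0.001, -1.0], [-1.0, 0.003, 0.001]] [-0.36  0.18 -0.37  1.02  0.    1.21]
```

View pics/scene_n_z.png

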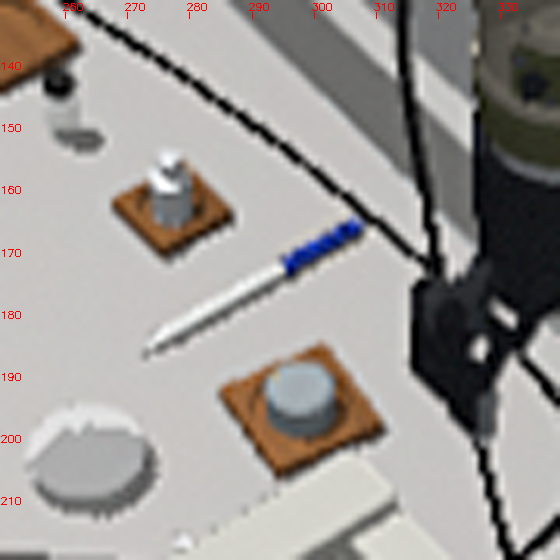

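View pics/top_n_z.png

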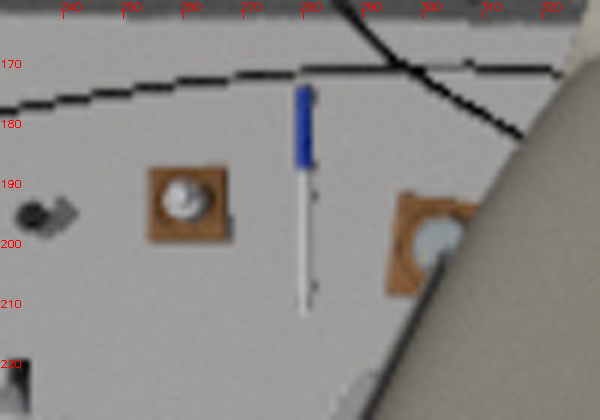

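drive_tool --plan '[[[0,0,3.5,0,0,0,0.9],[0,0,3.5,0,0,0,0.9],[0,0,3.5,0,0,0,0.9],[0,0,3.5,0,0,0,0.9],[0,0,3.5,0,0,0,0.9]]]'

```text
clock: 19.42
tcp_pos: [0.4683, -0.2661, 0.135]
orientation: [0.5, 0.5, 0.5, -0.5]
wrist_force: [0.9, 1.1, -0.9]
finger_gap: 0.0769
```

drive_tool --plan '[[[0,0,3.5,0,0,0,0.9],[0,0,3,0,0,0,0.9],[0,0,2,0,0,0,0.9],[0,0,1,0,0,0,0.9],[0,0,0,0,0,0,0.9]]]'

```text
clock: 19.83
tcp_pos: [0.4686, -0.3618, 0.1345]
orientation: [0.499, 0.501, 0.5, -0.5]
wrist_force: [-0.2, 0.2, -0.5]
finger_gap: 0.0768
```

drive_tool --plan '[[[2,0,0.5,0,0,0,0.9],[3,0,0.3,0,0,0,0.9],[2,0,0,0,0,0,0.9],[1,0,0,0,0,0,0.9],[0,0,0,0,0,0,0.9]]]'

```text
clock: 20.25
tcp_pos: [0.4673, -0.365, 0.0523]
orientation: [0.498, 0.5, 0.503, -0.499]
wrist_force: [-0.2, 0.1, -0.1]
finger_gap: 0.077
```

drive_tool --plan '[[[0,0,0,0,0,0,0.9],[0,0,0,0,0,0,0.9],[0,0,0,0,0,0,0.9],[0,0,0,0,0,0,0.9],[0,0,0,0,0,0,0.9]]]'

```text
clock: 20.67
tcp_pos: [0.4692, -0.3689, 0.0559]
orientation: [0.501, 0.5, 0.499, -0.5]
wrist_force: [0.4, 0.9, -0.7]
finger_gap: 0.0766
```

```bash
python3 st.py; python3 pic.py o 370 160 460 230 370 250 430 310; python3 cyl.py scene pics/scene_o.png .4685 -.377 .022 .0255 .022 370 250 430 310
```

```text
t 20.6667 tcp [ 0.4692 -0.3689  0.0559] gap 0.0766 F [ 0.4  0.9 -0.7]
[[0.001, 1.0, 0.0], [-0.001, 0.0, -1.0], [-1.0, 0.001, 0.001]] [-0.8   0.46 -0.18  0.92  0.    0.77]
```

View pics/cyl.png

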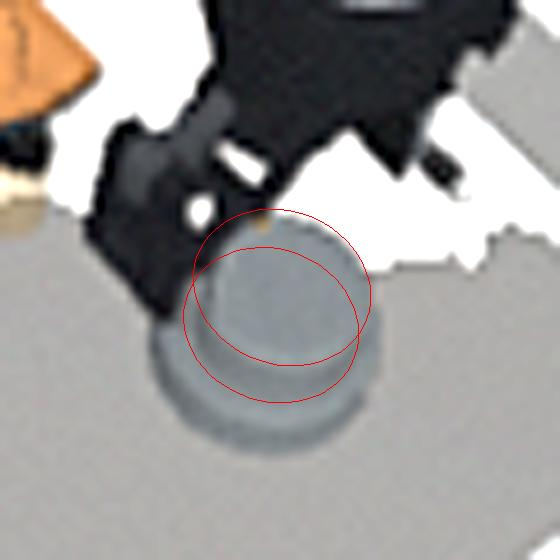

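drive_tool --plan '[[[1,0,0.8,0,0,0,0.9],[1,0,0,0,0,0,0.9],[1,0,0,0,0,0,0.8],[0,0,0,0,0,0,0.75],[0,0,0,0,0,0,0.7]]]'

```text
clock: 21.18
tcp_pos: [0.4676, -0.3755, 0.023]
orientation: [0.499, 0.5, 0.501, -0.5]
wrist_force: [-0.6, 0.2, 0.1]
finger_gap: 0.0599
```

drive_tool --plan '[[[0,0,0,0,0,0,0.68],[0,0,0,0,0,0,0.66],[0,0,0,0,0,0,0.66],[0,0,0,0,0,0,0.66],[0,0,0,0,0,0,0.66]]]'

```text
clock: 21.6
tcp_pos: [0.4689, -0.3766, 0.0252]
orientation: [0.5, 0.5, 0.5, -0.5]
wrist_force: [0.3, -0.9, 1.0]
finger_gap: 0.0563
```

```bash
python3 st.py
```

```text
t 21.6 tcp [ 0.4689 -0.3766  0.0252] gap 0.0563 F [ 0.3 -0.9  1. ]
[[0.001, 1.0, 0.0], [-0.0, 0.0, -1.0], [-1.0, 0.001, 0.0]] [-0.81  0.5  -0.21  0.87  0.    0.76]
```

drive_tool --plan '[[[0,0,0,0,0,0,0.6],[0,0,0,0,0,0,0.5],[0,0,0,0,0,0,0.4],[0,0,0,0,0,0,0.4],[0,0,0,0,0,0,0.4]]]' --squeeze 50

```text
clock: 22.02
tcp_pos: [0.4693, -0.3766, 0.0257]
orientation: [0.501, 0.5, 0.5, -0.5]
wrist_force: [0.2, 1.1, 4.9]
finger_gap: 0.0493
```

drive_tool --plan '[[[0,0,0,0,0,0,0.4],[-0.4,0,0,0,0,0,0.4],[-1,0,0,0,0,0,0.4],[-2,0,0,0,0,0,0.4],[-2,0,0,0,0,0,0.4]]]'

```text
clock: 22.43
tcp_pos: [0.4677, -0.3756, 0.0786]
orientation: [0.499, 0.5, 0.501, -0.5]
wrist_force: [0.1, 0.1, -2.0]
finger_gap: 0.0491
```

```bash
python3 st.py; python3 pic.py p 370 160 460 230 370 240 430 310; python3 cyl.py scene pics/scene_p.png .4687 -.3767 .076 .0255 .022 370 240 430 310
```

```text
t 22.4333 tcp [ 0.4677 -0.3756  0.0786] gap 0.0491 F [ 0.1  0.1 -2. ]
[[-0.002, 1.0, -0.0], [0.002, -0.0, -1.0], [-1.0, -0.002, -0.002]] [-0.81  0.45 -0.14  0.99 -0.    0.76]
```

View pics/cyl.png

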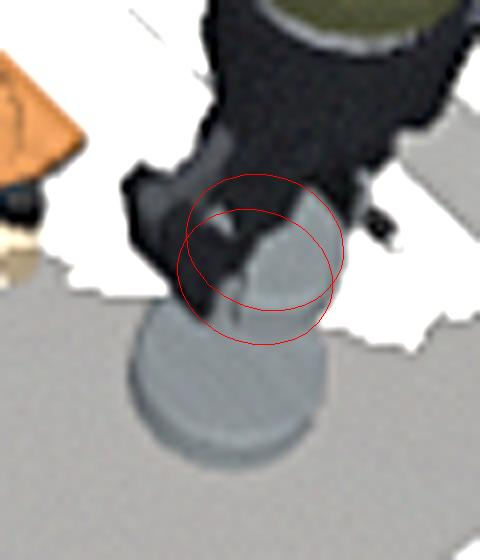

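drive_tool --plan '[[[-2,0,0,0,0,0,0.4],[-2,0,-1.5,0,0,0,0.4],[-2,0,-3,0,0,0,0.4],[0,-0.6,-3.5,0,0,0,0.4],[0,-0.5,-3.5,0,0,0,0.4]]]'

```text
clock: 22.95
tcp_pos: [0.4579, -0.2612, 0.1393]
orientation: [0.5, 0.5, 0.499, -0.5]
wrist_force: [0.2, 0.6, -2.0]
finger_gap: 0.0487
```

drive_tool --plan '[[[0,-0.5,-3.5,0,0,0,0.4],[0,-0.5,-3.5,0,0,0,0.4],[0,0,-3.5,0,0,0,0.4],[0,0,-3.5,0,0,0,0.4],[0,0,-3.5,0,0,0,0.4]]]'

```text
clock: 23.37
tcp_pos: [0.4467, -0.0848, 0.1381]
orientation: [-0.5, -0.5, -0.5, 0.5]
wrist_force: [1.2, -0.4, -3.6]
finger_gap: 0.0487
```

drive_tool --plan '[[[0,0,-3.5,0,0,0,0.4],[0,0,-3.5,0,0,0,0.4],[0,0,-3.5,0,0,0,0.4],[0,0,-3.5,0,0,0,0.4],[0,0,-3.5,0,0,0,0.4]]]'

```text
clock: 23.78
tcp_pos: [0.4468, 0.0902, 0.1382]
orientation: [-0.5, -0.5, -0.5, 0.5]
wrist_force: [-0.2, -0.5, -2.5]
finger_gap: 0.049
```

drive_tool --plan '[[[0,0,-3.5,0,0,0,0.4],[0,0,-3.5,0,0,0,0.4],[0,0,-3.5,0,0,0,0.4],[0,0,-3.5,0,0,0,0.4],[0,0,-3.5,0,0,0,0.4]]]'

```text
clock: 24.2
tcp_pos: [0.4468, 0.2651, 0.138]
orientation: [-0.5, -0.5, -0.5, 0.5]
wrist_force: [1.4, -0.8, -1.0]
finger_gap: 0.0486
```

drive_tool --plan '[[[0,0,-3.5,0,0,0,0.4],[0,0,-3,0,0,0,0.4],[0,0,-2,0,0,0,0.4],[0,0,-1,0,0,0,0.4],[0,0,0,0,0,0,0.4]]]'

```text
clock: 24.62
tcp_pos: [0.4471, 0.3601, 0.1378]
orientation: [0.501, 0.499, 0.501, -0.5]
wrist_force: [0.6, 0.0, -2.2]
finger_gap: 0.0489
```

```bash
python3 st.py
```

```text
t 24.6167 tcp [0.4471 0.3601 0.1378] gap 0.0489 F [ 0.6  0.  -2.2]
[[-0.001, 1.0, 0.003], [-0.0, 0.003, -1.0], [-1.0, -0.001, 0.0]] [ 0.54  0.36 -0.13  1.09  0.    2.11]
```

drive_tool --plan '[[[2,0,-1.3,0,0,0,0.4],[2,0,-1.2,0,0,0,0.4],[2,0,0,0,0,0,0.4],[2,0,0,0,0,0,0.4],[1,0,0,0,0,0,0.4]]]'

```text
clock: 25.03
tcp_pos: [0.4462, 0.3811, 0.0459]
orientation: [-0.5, -0.499, -0.5, 0.502]
wrist_force: [-1.1, -0.2, -3.2]
finger_gap: 0.0487
```

drive_tool --plan '[[[1,0,0,0,0,0,0.4],[0,0,0,0,0,0,0.4],[0,0,0,0,0,0,0.4],[0,0,0,0,0,0,0.4],[0,0,0,0,0,0,0.4]]]'

```text
clock: 25.45
tcp_pos: [0.4487, 0.3839, 0.0402]
orientation: [0.5, 0.501, 0.5, -0.499]
wrist_force: [0.7, -0.7, -2.5]
finger_gap: 0.0487
```

```bash
python3 st.py; python3 pic.py q 190 160 280 230 210 90 280 160; python3 cyl.py scene pics/scene_q.png .4475 .3855 0 .0385 .01 210 90 280 160
```

```text
t 25.45 tcp [0.4487 0.3839 0.0402] gap 0.0487 F [ 0.7 -0.7 -2.5]
[[0.002, 1.0, -0.0], [0.001, -0.0, -1.0], [-1.0, 0.002, -0.001]] [ 0.57  0.46 -0.22  0.88 -0.    2.14]
```

View pics/cyl.png

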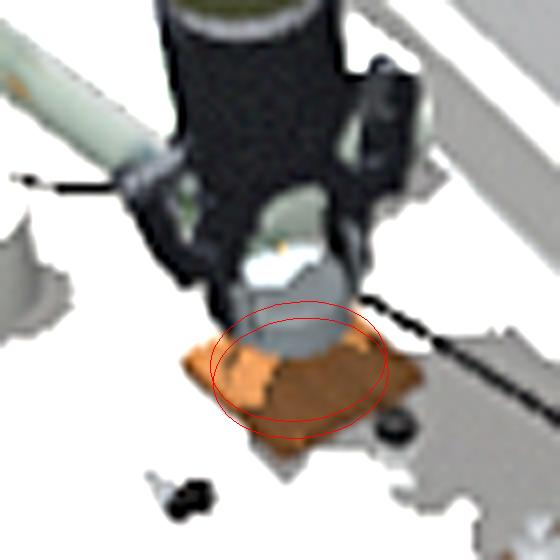

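drive_tool --plan '[[[1,0,-0.1,0,0,0,0.4],[0.9,0,0,0,0,0,0.4],[0.5,0,0,0,0,0,0.4],[0.3,0,0,0,0,0,0.4],[0,0,0,0,0,0,0.4]]]'

```text
clock: 25.97
tcp_pos: [0.4467, 0.384, 0.0103]
orientation: [-0.5, -0.499, -0.5, 0.501]
wrist_force: [-0.6, 0.6, -2.2]
finger_gap: 0.0484
```

drive_tool --plan '[[[0.2,0,0,0,0,0,0.4],[0.1,0,0,0,0,0,0.4],[0,0,0,0,0,0,0.4],[0,0,0,0,0,0,0.4],[0,0,0,0,0,0,0.4]]]'

```text
clock: 26.38
tcp_pos: [0.4479, 0.3847, 0.0091]
orientation: [0.5, 0.5, 0.5, -0.5]
wrist_force: [-0.4, 0.1, -2.0]
finger_gap: 0.049
```

drive_tool --plan '[[[0.15,0,0,0,0,0,0.4],[0,0,0,0,0,0,0.4],[0,0,0,0,0,0,0.4],[0,0,0,0,0,0,0.4],[0,0,0,0,0,0,0.4]]]'

```text
clock: 26.8
tcp_pos: [0.448, 0.3848, 0.0088]
orientation: [0.5, 0.5, 0.5, -0.5]
wrist_force: [-2.3, -1.2, 7.1]
finger_gap: 0.0487
```

drive_tool --plan '[[[0,0,0,0,0,0,0.6],[0,0,0,0,0,0,0.64],[0,0,0,0,0,0,0.7],[0,0,0,0,0,0,0.75],[-0.2,0,0,0,0,0,0.8]]]'

```text
clock: 27.22
tcp_pos: [0.4475, 0.3844, 0.009]
orientation: [-0.5, -0.5, -0.5, 0.5]
wrist_force: [-0.1, -0.2, 0.1]
finger_gap: 0.068
```

drive_tool --plan '[[[-0.5,0,0,0,0,0,0.8],[-1.5,0,0,0,0,0,0.8],[-2.5,0,0,0,0,0,0.8],[-3,0,0,0,0,0,1],[-3,0,0,0,0,0,1]]]'

```text
clock: 27.63
tcp_pos: [0.4472, 0.3842, 0.1153]
orientation: [-0.5, -0.5, -0.5, 0.5]
wrist_force: [0.3, 0.2, 0.4]
finger_gap: 0.0855
```

drive_tool --plan '[[[-2,0,1,0,0,0,1],[0,0.5,3,0,0,0,1],[0,0.5,3.5,0,0,0,1],[0,0.5,3.5,0,0,0,1],[0,0.5,3.5,0,0,0,1]]]'

```text
clock: 28.05
tcp_pos: [0.4678, 0.2385, 0.135]
orientation: [0.5, 0.5, 0.5, -0.499]
wrist_force: [1.0, -0.1, -0.7]
finger_gap: 0.0856
```

drive_tool --plan '[[[0,0,3.5,0,0,0,1],[0,0,3.5,0,0,0,1],[0,0,3.5,0,0,0,1],[0,0,3.5,0,0,0,1],[0,0,3.5,0,0,0,1]]]'

```text
clock: 28.47
tcp_pos: [0.4676, 0.063, 0.1349]
orientation: [0.5, 0.5, 0.5, -0.5]
wrist_force: [1.4, 0.3, 0.5]
finger_gap: 0.0855
```

```bash
python3 st.py; python3 pic.py r 190 160 330 230 220 110 310 210
```

```text
t 28.4667 tcp [0.4676 0.063  0.1349] gap 0.0855 F [1.4 0.3 0.5]
[[0.001, 1.0, 0.0], [0.0, 0.0, -1.0], [-1.0, 0.001, -0.0]] [-0.04  0.17 -0.39  1.01  0.    1.53]
```

View pics/scene_r_z.png

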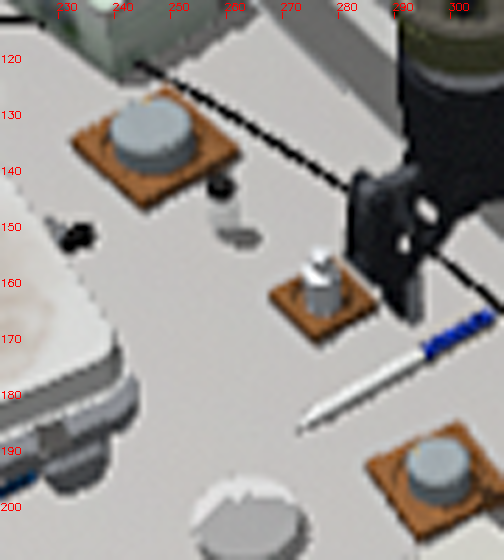

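View pics/top_r_z.png

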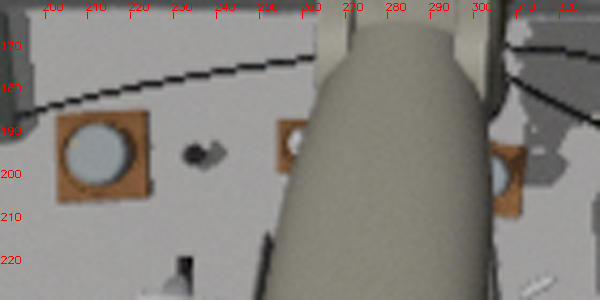

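drive_tool --plan '[[[0,0,3.5,0,0,0,1],[0,0,3.5,0,0,0,1],[0,0,3.5,0,0,0,1],[0,0,3.5,0,0,0,1],[0,0,3.5,0,0,0,1]]]'

```text
clock: 28.98
tcp_pos: [0.4679, -0.1112, 0.1348]
orientation: [0.5, 0.5, 0.5, -0.499]
wrist_force: [0.2, 0.1, -1.1]
finger_gap: 0.0854
```

drive_tool --plan '[[[0,0,3.5,0,0,0,1],[0,0,3.5,0,0,0,1],[0,0,3.5,0,0,0,1],[0,0,3.5,0,0,0,1],[0,0,3.5,0,0,0,1]]]'

```text
clock: 29.4
tcp_pos: [0.4681, -0.2865, 0.1347]
orientation: [0.5, 0.5, 0.5, -0.5]
wrist_force: [0.9, -0.1, 0.1]
finger_gap: 0.0855
```

drive_tool --plan '[[[0,0,3.5,0,0,0,1],[0,0,3,0,0,0,1],[0,0,2,0,0,0,1],[1,0,0.5,0,0,0,1],[2,0,0,0,0,0,1]]]'

```text
clock: 29.82
tcp_pos: [0.4696, -0.378, 0.106]
orientation: [0.502, 0.5, 0.498, -0.5]
wrist_force: [-0.1, -0.6, 0.4]
finger_gap: 0.0856
```

drive_tool --plan '[[[3,0,0,0,0,0,1],[2,0,0,0,0,0,1],[1,0,0,0,0,0,1],[0,0,0,0,0,0,1],[0,0,0,0,0,0,1]]]'

```text
clock: 30.23
tcp_pos: [0.4679, -0.3744, 0.0442]
orientation: [0.5, 0.5, 0.501, -0.5]
wrist_force: [-0.0, -0.1, -0.2]
finger_gap: 0.0853
```

drive_tool --plan '[[[0,0,0,0,0,0,1],[0,0,0,0,0,0,1],[0,0,0,0,0,0,1],[0,0,0,0,0,0,1],[0,0,0,0,0,0,1]]]'

```text
clock: 30.65
tcp_pos: [0.468, -0.3758, 0.045]
orientation: [0.5, 0.5, 0.5, -0.5]
wrist_force: [-0.8, 0.3, 0.1]
finger_gap: 0.0854
```

```bash
python3 st.py; python3 pic.py s 370 160 460 230 370 240 430 310; python3 cyl.py scene pics/scene_s.png .4685 -.377 .0 .033 .022 370 240 430 310
```

```text
t 30.65 tcp [ 0.468  -0.3758  0.045 ] gap 0.0854 F [-0.8  0.3  0.1]
[[0.001, 1.0, -0.0], [-0.001, -0.0, -1.0], [-1.0, 0.001, 0.001]] [-0.81  0.48 -0.19  0.91  0.    0.76]
```

View pics/cyl.png

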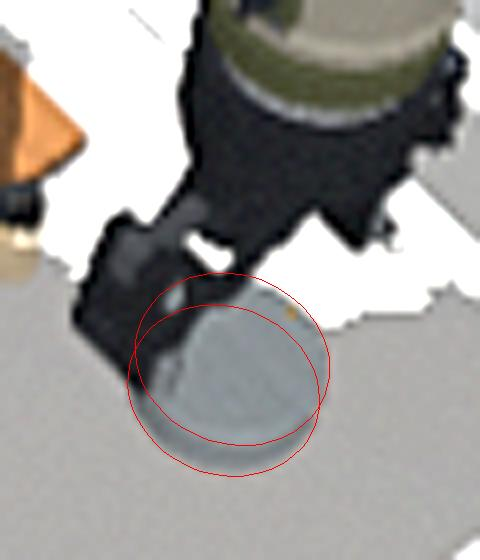

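drive_tool --plan '[[[1.5,0,0,0,0,0,1],[1,0,0,0,0,0,1],[0.8,0,0,0,0,0,1],[0.4,0,0,0,0,0,1],[0,0,0,0,0,0,1]]]'

```text
clock: 31.17
tcp_pos: [0.4668, -0.3746, 0.0058]
orientation: [0.499, 0.5, 0.501, -0.5]
wrist_force: [-0.2, 0.4, -0.2]
finger_gap: 0.0852
```

drive_tool --plan '[[[0.4,0,0,0,0,0,1],[0.2,0,0,0,0,0,1],[0,0,0,0,0,0,0.95],[0,0,0,0,0,0,0.9],[0,0,0,0,0,0,0.86]]]'

```text
clock: 31.58
tcp_pos: [0.4679, -0.3756, 0.0016]
orientation: [0.5, 0.5, 0.5, -0.5]
wrist_force: [0.5, -0.6, -0.5]
finger_gap: 0.0733
```

```bash
python3 st.py
```

```text
t 31.5833 tcp [ 0.4679 -0.3756  0.0016] gap 0.0733 F [ 0.5 -0.6 -0.5]
[[0.0, 1.0, -0.0], [-0.0, -0.0, -1.0], [-1.0, 0.0, 0.0]] [-0.81  0.52 -0.23  0.81  0.    0.76]
```

drive_tool --plan '[[[0,0,0,0,0,0,0.8],[0,0,0,0,0,0,0.7],[0,0,0,0,0,0,0.6],[0,0,0,0,0,0,0.6],[0,0,0,0,0,0,0.6]]]' --squeeze 60

```text
clock: 32.0
tcp_pos: [0.4686, -0.3758, 0.0028]
orientation: [0.501, 0.5, 0.499, -0.5]
wrist_force: [-0.0, 2.8, 6.3]
finger_gap: 0.0632
```

drive_tool --plan '[[[0,0,0,0,0,0,0.6],[-0.5,0,0,0,0,0,0.6],[-1,0,0,0,0,0,0.6],[-1.5,0,0,0,0,0,0.6],[-1,0,0,0,0,0,0.6]]]'

```text
clock: 32.42
tcp_pos: [0.4674, -0.3753, 0.0422]
orientation: [0.5, 0.5, 0.5, -0.5]
wrist_force: [1.4, 0.4, -3.9]
finger_gap: 0.0635
```

```bash
python3 st.py; python3 pic.py t 370 160 460 230 370 240 430 310; python3 cyl.py scene pics/scene_t.png .4685 -.376 .04 .033 .022 370 240 430 310
```

```text
t 32.4167 tcp [ 0.4674 -0.3753  0.0422] gap 0.0635 F [ 1.4  0.4 -3.9]
[[-0.001, 1.0, -0.0], [0.0, -0.0, -1.0], [-1.0, -0.001, -0.0]] [-0.81  0.48 -0.19  0.9  -0.    0.76]
```

View pics/cyl.png

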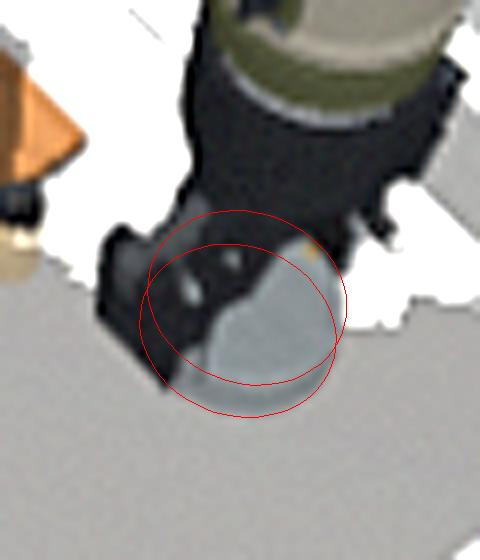

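drive_tool --plan '[[[-2,0,0,0,0,0,0.6],[-2,0,0,0,0,0,0.6],[-2,0,0,0,0,0,0.6],[-1.5,0,0,0,0,0,0.6],[0,0,-1,0,0,0,0.6]]]'

```text
clock: 32.93
tcp_pos: [0.4693, -0.3684, 0.1193]
orientation: [0.502, 0.5, 0.497, -0.501]
wrist_force: [0.3, -1.8, -2.3]
finger_gap: 0.0633
```

drive_tool --plan '[[[0,-0.5,-2.5,0,0,0,0.6],[0,-0.5,-3,0,0,0,0.6],[0,-0.5,-3,0,0,0,0.6],[0,-0.5,-3,0,0,0,0.6],[0,0,-2,0,0,0,0.6]]]'

```text
clock: 33.35
tcp_pos: [0.4448, -0.2262, 0.1143]
orientation: [0.498, 0.5, 0.502, -0.5]
wrist_force: [-0.0, 0.4, -3.8]
finger_gap: 0.0636
```

drive_tool --plan '[[[0,0,0,0,0,0,0.6],[0,0,0,0,0,0,0.6],[0,0,0,0,0,0,0.6],[0,0,0,0,0,0,0.6],[0,0,0,0,0,0,0.6]]]'

```text
clock: 33.77
tcp_pos: [0.4478, -0.2312, 0.1159]
orientation: [-0.5, -0.5, -0.5, 0.5]
wrist_force: [-0.9, -0.0, -4.6]
finger_gap: 0.0633
```

```bash
python3 st.py
```

```text
t 33.7667 tcp [ 0.4478 -0.2312  0.1159] gap 0.0633 F [-0.9 -0.  -4.6]
[[-0.0, 1.0, -0.001], [0.0, -0.001, -1.0], [-1.0, -0.0, -0.0]] [-0.64  0.24 -0.34  0.99 -0.    0.94]
```

drive_tool --plan '[[[1.5,0,-0.1,0,0,0,0.6],[2,0,0,0,0,0,0.6],[2,0,0,0,0,0,0.6],[1.5,0,0,0,0,0,0.6],[1,0,0,0,0,0,0.6]]]'

```text
clock: 34.18
tcp_pos: [0.4469, -0.2296, 0.0344]
orientation: [0.499, 0.5, 0.5, -0.5]
wrist_force: [0.6, 0.1, -3.3]
finger_gap: 0.0636
```

drive_tool --plan '[[[0,0,0,0,0,0,0.6],[0,0,0,0,0,0,0.6],[0,0,0,0,0,0,0.6],[0,0,0,0,0,0,0.6],[0,0,0,0,0,0,0.6]]]'

```text
clock: 34.6
tcp_pos: [0.4485, -0.23, 0.0373]
orientation: [0.501, 0.5, 0.499, -0.5]
wrist_force: [0.6, -0.2, -3.8]
finger_gap: 0.0634
```

```bash
python3 st.py; python3 pic.py u 350 160 430 230 330 210 400 290; python3 cyl.py scene pics/scene_u.png .447 -.2295 .0 .046 .01 330 210 400 290
```

```text
t 34.6 tcp [ 0.4485 -0.23    0.0373] gap 0.0634 F [ 0.6 -0.2 -3.8]
[[0.002, 1.0, -0.0], [-0.001, -0.0, -1.0], [-1.0, 0.002, 0.001]] [-0.63  0.32 -0.45  0.79  0.    0.94]
```

View pics/cyl.png

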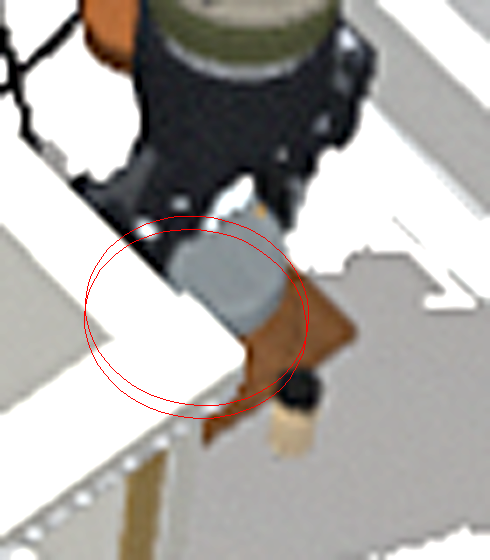

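View pics/top_u_z.png

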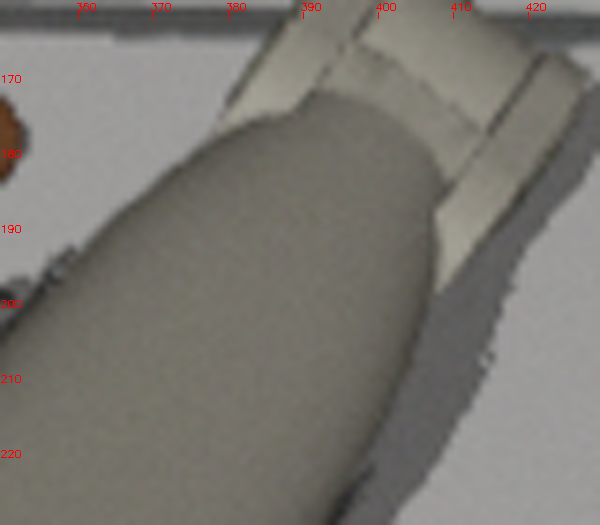

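```bash
python3 - <<'E'
from h import *
for sx in(1,-1): print((proj("scene",[.447+sx*.046,-.2755,.01])-[330,210]+.5)*7,(proj("scene",[.447+sx*.046,-.2755,.0])-[330,210]+.5)*7)
E
```

```text
[354.9772418  329.02117304] [352.33101751 342.07867622]
[181.85580029 445.44775605] [180.13629364 458.19003326]
```

drive_tool --plan '[[[1,0,0,0,0,0,0.6],[0.8,0,0,0,0,0,0.6],[0.5,0,0,0,0,0,0.6],[0.3,0,0,0,0,0,0.6],[0,0,0,0,0,0,0.6]]]'

```text
clock: 35.12
tcp_pos: [0.4468, -0.2288, 0.0089]
orientation: [0.499, 0.5, 0.501, -0.5]
wrist_force: [-0.2, 0.0, -4.1]
finger_gap: 0.0631
```

drive_tool --plan '[[[0.2,0,0,0,0,0,0.6],[0.1,0,0,0,0,0,0.6],[0,0,0,0,0,0,0.6],[0,0,0,0,0,0,0.6],[0,0,0,0,0,0,0.6]]]'

```text
clock: 35.53
tcp_pos: [0.4477, -0.2294, 0.0078]
orientation: [0.5, 0.5, 0.5, -0.5]
wrist_force: [-4.6, 1.9, 5.0]
finger_gap: 0.0633
```

drive_tool --plan '[[[0,0,0,0,0,0,0.76],[0,0,0,0,0,0,0.8],[0,0,0,0,0,0,0.85],[0,0,0,0,0,0,0.92],[0,0,0,0,0,0,1]]]'

```text
clock: 35.95
tcp_pos: [0.4481, -0.2297, 0.0074]
orientation: [0.5, 0.5, 0.5, -0.5]
wrist_force: [-0.3, -1.5, 0.5]
finger_gap: 0.0851
```

drive_tool --plan '[[[-0.5,0,0,0,0,0,1],[-1.5,0,0,0,0,0,1],[-2.5,0,0,0,0,0,1],[-3,0,0,0,0,0,1],[-3,0,0,0,0,0,1]]]'

```text
clock: 36.37
tcp_pos: [0.4472, -0.2291, 0.1134]
orientation: [0.5, 0.5, 0.5, -0.5]
wrist_force: [1.0, -0.6, 0.6]
finger_gap: 0.0855
```

drive_tool --plan '[[[-3,0,-1,0,0,0,1],[-3,0,-3,0,0,0,1],[-1,0,-3.5,0,0,0,1],[0,0,-3.5,0,0,0,1],[0,0,-3.5,0,0,0,1]]]'

```text
clock: 36.78
tcp_pos: [0.4484, -0.0842, 0.1836]
orientation: [0.501, 0.501, 0.499, -0.5]
wrist_force: [0.1, 0.5, -0.7]
finger_gap: 0.0853
```

drive_tool --plan '[[[0,0,-3.5,0,0,0,1],[0,0,-3.5,0,0,0,1],[0,0,-3.5,0,0,0,1],[0,0,-3,0,0,0,1],[0,0,0,0,0,0,1]]]'

```text
clock: 37.2
tcp_pos: [0.4471, 0.0544, 0.1823]
orientation: [0.501, 0.499, 0.502, -0.498]
wrist_force: [-0.3, -0.2, -0.3]
finger_gap: 0.0853
```

```bash
python3 st.py; python3 pic.py v 340 150 460 230 330 200 420 300
```

```text
t 37.2 tcp [0.4471 0.0544 0.1823] gap 0.0853 F [-0.3 -0.2 -0.3]
[[0.001, 1.0, 0.006], [0.002, 0.006, -1.0], [-1.0, 0.001, -0.002]] [-0.06  0.1  -0.35  1.12  0.    1.51]
```

View pics/scene_v_z.png

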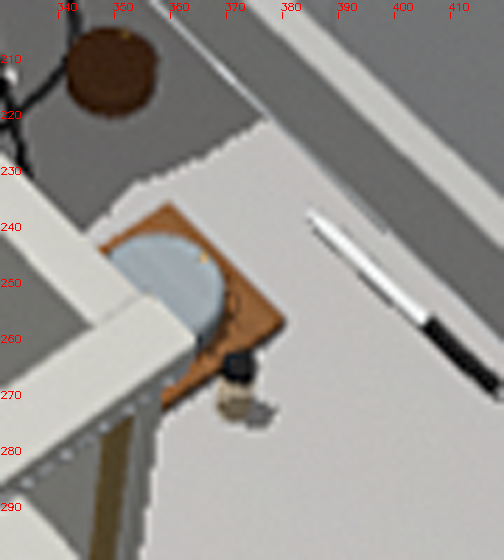

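View pics/top_v_z.png

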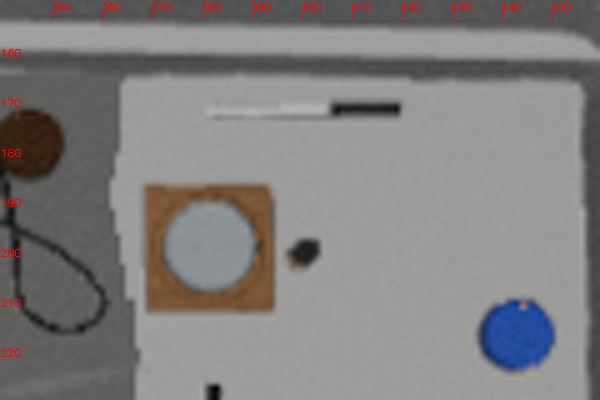

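```bash
python3 - <<'E'
from h import *
S=dict(knob=(.4595,.2115,.049,.011),small=(.4346,.055,.027,.0155),medium=(.4475,.3855,.027,.023),large=(.447,-.2295,.027,.0305))
for f,n in(("top_v","top"),("scene_v","scene"),("top_r","top"),("top_n","top"),("scene_r","scene")):
    im=cv2.imread(f"pics/{f}.png"); h=cv2.cvtColor(im,cv2.COLOR_BGR2HSV)
    for k,(x,y,z,r) in S.items():
        c=proj(n,[x,y,z]); rad=int(proj(n,[x,y-r,z])[0]-c[0])+4; rad=abs(rad)+2
        u,v=c.round().astype(int); m=((h[:,:,1]<60)&(h[:,:,2]>120)).astype(np.uint8)
        M=np.zeros_like(m);cv2.circle(M,(u,v),rad,1,-1); ys,xs=np.nonzero(m*M)
        if len(xs)<10: continue
        p=onz(n,(xs.mean(),ys.mean()),z); print(f,k,len(xs),"expect",np.pi*(proj(n,[x,y-r,z])[0]-c[0])**2,"off mm",((p[:2]-[x,y])*1000).round(1))
E
```

```text
top_v knob 149 expect 29.682682880937207 off mm [6.2 4. ]
top_v small 48 expect 57.96746926227517 off mm [ 1.3 13.4]
top_v medium 185 expect 125.7012090748396 off mm [2.2 5.8]
top_v large 282 expect 226.5803158557042 off mm [2.8 0.5]
scene_v knob 110 expect 10.713815310767682 off mm [-3.7  0.8]
scene_v small 120 expect 25.380420589042107 off mm [1.  4.3]
scene_v medium 155 expect 37.05488784549731 off mm [-0.8  4.7]
scene_v large 372 expect 149.27561572224312 off mm [-3.1 -1.6]
top_r knob 164 expect 29.682682880937207 off mm [4.4 1. ]
top_r small 39 expect 57.96746926227517 off mm [ 7.8 -5.9]
top_r medium 186 expect 125.7012090748396 off mm [2.1 5.7]
top_r large 41 expect 226.5803158557042 off mm [ 29.3 -11.8]
top_n knob 132 expect 29.682682880937207 off mm [9.  7.3]
top_n small 110 expect 57.96746926227517 off mm [ 4.6 -0.8]
top_n medium 46 expect 125.7012090748396 off mm [16.2 20.5]
top_n large 12 expect 226.5803158557042 off mm [  1.2 -46.3]
scene_r knob 126 expect 10.713815310767682 off mm [-0.9  2.6]
scene_r small 117 expect 25.380420589042107 off mm [0.9 4.4]
scene_r medium 155 expect 37.05488784549731 off mm [-0.8  4.7]
scene_r large 155 expect 149.27561572224312 off mm [-19.4  -4.3]
```

```bash
python3 - <<'E'
import cv2,numpy as np
a=cv2.imread("pics/top_v.png");b=cv2.imread("pics/scene_v.png")
z=lambda i,u,v,s=14:cv2.resize(i[v-s:v+s,u-s:u+s],(380,280*380//280),interpolation=cv2.INTER_CUBIC)
r1=np.hstack([z(a,213,196),z(b,246,136,16)]);r2=np.hstack([z(b,277,163,12),z(b,297,195,14)])
cv2.imwrite("pics/fin.png",cv2.resize(np.vstack([r1,r2]),(600,600)))
E
```

```text
(no output)
```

View pics/fin.png

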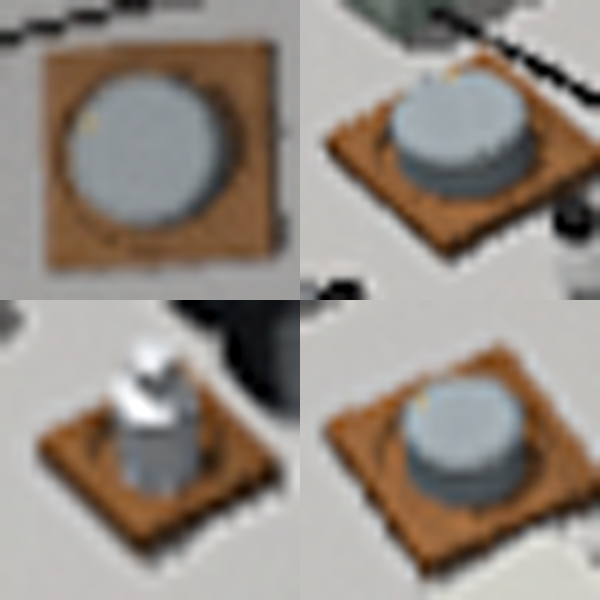

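drive_tool --plan '[[[0,0,0,0,0,0,1],[0,0,0,0,0,0,1],[0,0,0,0,0,0,1],[0,0,0,0,0,0,1],[0,0,0,0,0,0,1]]]'

```text
clock: 37.72
tcp_pos: [0.4478, 0.0492, 0.1817]
orientation: [0.5, 0.5, 0.5, -0.5]
wrist_force: [0.2, -0.3, -0.1]
finger_gap: 0.0855
```

```bash
python3 -c "
from workcell import env
print(env.hand_in())"
```

```text
the job is handed in; nothing more can be done
None
```

I took the stack apart from the top down (knobbed weight, then small, medium and large disc) and lowered each into its own well until I felt light contact, then opened the fingers slowly. I handed the job in at about 37.8 s of the 128 s. No verdict was reported.

**Last checks:** in the final pictures all four weights look flat and inside their wells. Both vials are upright and look unmoved. The gripper was clear of everything, about 0.18 m up with near-zero wrist force.

**Checks that failed or disagreed:**
- **Centring offsets:** my last numeric check was unreliable because its colour masks also caught side faces, the bench and the arm. The usable large-disc readings came out about 3 mm off, and both cameras put the medium disc about 5 mm off in y. I relied on the pictures instead: a weight lying flat in its well can be at most about 7.5 mm off centre.
- **Camera disagreement:** early on, the two cameras disagreed by about 6 mm on the stack's position. I worked with a value in between, and the first grasp confirmed it.
- **Small disc:** contact came about 1.4 mm above the height I expected, probably a finger on the block's rim. The disc may have settled that last 1 to 2 mm on release.

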